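# Try a grinder pestle's taper in its spindle socket and drift it free

### The arm

A 6-joint arm with a two-finger parallel gripper is mounted at the origin on the work surface. World frame = base frame: x ahead of the robot, y to its left, z up, the work surface at z = 0. Lengths are in m, angles in rad, forces in N, time in s.
With the tool pointing down it reaches from about 0.425 to 0.95 m from the base axis. Payload 3.5 kg.
Tool frame: the origin (TCP) lies on the centre line of the jaws, within the pads' length; the fingertips stand 17 mm ahead of it and the grasp point (between the pads) lies 2 mm behind it; z points along the fingers, y is the direction in which the jaws open and shut (so a half turn about z gives the same grasp; the last joint's range is limited). The gripper opens to 85 mm and grips with 20 to 120 N. Pads are 22 mm wide; open, the fingers measure 114 mm over their backs; the gripper's body (76 mm by 85 mm) begins 54 mm behind the grasp point. The pads swing forward as they close: fully open they stand 13 mm farther back than shut.
Start: joints at [1.045, 0.286, 1.577, -0, 1.279, -0.15], TCP at [0.248, 0.628, 0.248] pointing down, gripper open.
Joint ranges: [-2.77, 2.77], [-0.9, 2.22], [0.21, 2.48], [-1.53, 4.67], [0.24, 2.81], [-2.84, 2.84]. Speed limits (rad/s): [2.79, 2.79, 3.14, 3.14, 3.14, 3.14].

### API

Orientations are given as a unit quaternion [x, y, z, w].
In Python, from bench import arm gives the robot as it stands.
- The arm moves only by the shell command python3 -m pendant 'ROWS' [FORCE]. ROWS is JSON, a list of rows, each a list of 7 numbers: the turn, a rotation vector about the tool's x, y, z in degrees, then the shift along the tool's x, y, z in cm, then the gripper command: -1 is shut, 1 is fully open, values between are in proportion. In form: [[rx, ry, rz, dx, dy, dz, gripper], ...]. A call has 1 to 12 rows; each row shifts and turns the pose as measured when the row begins, along the tool's axes as they then stand; what a row does not reach is not made up. A row lasts 1/8 s, in which the tool goes at most 62.5 mm and 10.7 degrees, less where a joint would pass 70% of its speed; a pose out of reach is approached as far as the arm can. A call is refused whole if a number of a shift passes 6.25 or a number of a turn 10.7, either way. A call with a gripper value outside its range is refused whole. The fingers move at their own pace and stop on an object; FORCE is the grip in N (left out, the last holds). Time passes only in rows, so rows that do not move let the fingers close. It gives the time, the measured TCP pose, the force and the opening at its end, in the units of the state.
- arm.get_state(): the state, without advancing time (a new reading comes with each control period).
- arm.capture(name): name is "scene" or "side" or "wrist"; returns the picture (384x512x3 uint8, red, green, blue); there is no depth.
- arm.get_calibration(name): a dict with "fx", "fy", "cx", "cy" (pixels), "R" (3x3) and "t" (3): a world point X has camera coordinates R X + t. Camera axes: x right, y down, z forward; pixel columns grow to the right and rows downward; lengths in m; the calibration is good to about 2 mm. A picture is of the moment at which its call begins: read the wrist's pose just before it. get_calibration takes no time and is no camera call; for the wrist camera it gives the pose at the moment of the call.
- arm.finish_job(): hands the job in, once; it reports no verdict.
The state is a dict: "time": time; "joint_pos": joint angles; "qd": joint speeds; "joint_efforts": joint torques, N m; "tcp_pos": TCP position; "orientation": TCP orientation; "force": force on the tool from outside, world axes, zero at the start; "ft_torque": the same for the moment, N m; "grip_width": finger opening in m.
Only numpy, scipy, OpenCV 4.12 (cv2) and the standard library are available. Lean on these libraries where they do the work, as an engineer would, in place of code of your own. Each camera call takes 0.05 s, during which the arm holds its last target.

### The job

Check the fit of the tissue grinder's new pestle: take it from its holder, seat its tapered shank in the spindle socket with a twisting push until the collar is down on the rim and it stays there by itself when you let go, never pressing on the socket with more than 25 N. Then slide the loose steel drift through the socket's cross slot, thin end first, until it has wedged the pestle up and free, and leave both standing like that, hands off. Do not pull the pestle out with the gripper, and leave the other things on the bench alone.

Things in the scene. Friction and masses are not known exactly. Their poses are not given: they have to be found in the camera images.
- pestle: Steel grinder pestle, 122 mm tall, 0.35 kg, upright in the holder, shank down. Origin: middle of the shank's foot, z up its axis. Round shank tapering (4 deg half angle) from 23 mm across at z 68 to 14 mm at the foot; collar 36 mm across, z 68 to 74; block with flats z 74 to 110, 24 mm wide along x, 32 along y; ceramic button 22 mm across on top.
- pestle_flats (a point): Where to grip the pestle: middle of its flats, on the axis 95 mm above the foot, fingers closing along the pestle's x (24 mm wide; fingertips then 2 mm clear of the collar). Grip with 80 N or more so that the twist does not slip.
- rack: The pestle's holder: fixed grey plastic block 70 x 70 mm, 72 mm tall, with a 26 mm round hole down its middle; the pestle hangs in it by its collar, foot 4 mm above the bench. Origin at the middle of its underside.
- socket: Fixed steel spindle socket. Origin: middle of the underside, z up. Base plate 100 x 100 x 16 mm; on it two cheeks with the cross slot between them; above, from z 44 to the rim at z 96, the round nose 57 mm across with the tapered bore, 22 mm across at the rim. The slot runs along the socket's y.
- nose (a joint): How far the socket's nose (bore and rim) has sunk on its stiff overload spring, m: 0 at rest, 0.001 at 9 N of downward push, 0.002 at 17 N, 0.003 at 25 N (the most allowed). It springs back up.
- socket_slot (a point): Middle of the slot's floor, on the socket's axis 16 mm above its origin. The slot is 17 mm wide, 28 mm high, straight, along the socket's y, between cheeks 52 mm long (y -26 to 26), open at both ends.
- socket_mouth (a point): Middle of the rim (sinks with the nose); 96 mm above the socket's origin at rest. The shank first touches with its foot 60 mm below the rim, collar 8 mm above it. A straight 25 N push sinks it only 4 to 6 mm: not home. Turning it some 1 rad under a steady 20 N (follow it down, about 3 N per mm) sinks it 7 to 8 mm. Home: collar within 1.5 mm of the rim. It then stays jammed: 20 N or more to lift.
- drift: Dark steel drift (long flat wedge), 190 mm, 0.25 kg, on its flat underside on the bench. Origin: underside, below the middle of its grip block; x to the thin tip. Grip block x -30 to 30, 18 mm wide, 34 tall. Blade 11 mm wide: 26 tall from x 30 to 70, then its top slopes down evenly to 8 tall at the tip, x 160.
- drift_tip (a point): The drift's thin tip, 160 mm along x from its origin, 4 mm above the underside. Flat on the slot's floor, the drift meets a seated pestle's foot with the tip about 25 mm past the socket's axis; at 80 mm past it has raised the foot 4 mm above first touch: free. Under load sliding takes up to 25 N. Either end of the slot will do.
- drift_grip (a point): Where to grip the drift: middle of its grip block, 21 mm above the underside, fingers closing along the drift's y (18 mm wide).
- reagent_bottle: Bystander, not to be touched: white plastic bottle with a blue cap, 66 mm across, 150 mm tall. Origin at the middle of its underside.
- specimen_jar: Bystander, not to be touched: amber jar, 60 mm across, 80 mm tall. Origin at the middle of its underside.
- petri_dish: Bystander, not to be touched: clear closed dish, 90 mm across, 16 mm tall. Origin at the middle of its underside.
- sample_cup: Bystander, not to be touched: small white cup, 52 mm across, 45 mm tall. Origin at the middle of its underside.
- slide_box: Bystander, not to be touched: black box 50 x 85 x 30 mm. Origin at the middle of its underside.
- spare_collar: Bystander, not to be touched: loose steel ring 44 mm across, 14 mm tall. Origin at the middle of its underside.
- marker: Bystander, not to be touched: black marker pen lying flat, 20 x 120 x 14 mm. Origin at the middle of its underside.
There are look-alikes about, which are no part of the job. What is meant by the drift is not pink, and is the larger of those in its own colour.

How it is judged:
On the way, in this order (a step that is already met when the one before it is completed fails the run):
1. the pestle is seated home in the socket (collar within 1.5 mm of the rim), upright, and stays there with the fingers off it (z of pestle in the frame of socket_mouth below -0.0665 m and horizontal distance between pestle and socket below 0.005 m and angle between the z axis of pestle and the z axis of socket, either way round below 0.06 rad and contact force between the fingers and pestle below 0.2 N), for 0.3 s.
2. the drift's tip is in the slot under the pestle while the pestle is still jammed and not held (z of pestle in the frame of socket_mouth below -0.064 m and horizontal distance between pestle and socket below 0.005 m and angle between the z axis of pestle and the z axis of socket, either way round below 0.06 rad and contact force between the fingers and pestle below 0.2 N and horizontal distance between drift_tip and socket below 0.024 m and x of drift_tip in the frame of socket between -0.006 and 0.006 m and angle between the x axis of drift and the y axis of socket, either way round below 0.12 rad and z of drift in the frame of socket between 0.012 and 0.024 m), for 0.02 s.
At the end, for the whole second after the job is handed in: The pestle stands loose and upright in the socket, its foot 37.5 to 46 mm above the socket's underside, wedged up by the drift, which lies flat in the slot (within 6 mm, 0.12 rad), tip at least 60 mm past the socket's axis, origin within 105 mm of it; both at rest (z of pestle in the frame of socket_mouth between -0.0585 and -0.05 m and horizontal distance between pestle and socket below 0.005 m and angle between the z axis of pestle and the z axis of socket, either way round below 0.06 rad and x of drift_tip in the frame of socket between -0.006 and 0.006 m and angle between the x axis of drift and the y axis of socket, either way round below 0.12 rad and z of drift in the frame of socket between 0.012 and 0.024 m and horizontal distance between drift_tip and socket above 0.06 m and horizontal distance between drift and socket below 0.105 m and linear speed of each of pestle, drift below 0.01 m/s); the robot touches nothing.
It fails at once if the socket is pressed with more than 25 N (its sprung nose sinks by more than 3 mm) (value of joint nose above 0.003 m).
It fails at once if the gripper touches the pestle while the drift is in the slot (contact force between the fingers and pestle above 0.2 N and horizontal distance between drift and socket below 0.185 m).
It fails at once if a bystander is moved by more than 20 mm (distance of any of reagent_bottle, specimen_jar, petri_dish, sample_cup, slide_box, spare_collar, marker from where it was at the start of the episode above 0.02 m).
It also fails if it takes over 72 s, if anything falls off the work surface, if the arm or the gripper's body presses on something with over 40 N, if the wrist force passes 120 N, or if a joint passes its speed limit or range.

## Working session

There is one attempt and no reset: what is moved stays moved. The work goes in short steps, Python scripts to look and compute and a shell command to move; the robot and the scene stay as the last step left them, time stands still between calls to the robot, and variables do not carry over. Pictures are saved under pics/ and viewed, and the job is handed in when it is done.

```bash
mkdir -p pics; ls
python3 - <<'E'
from bench import arm
import cv2,json
s=arm.get_state(); print(s)
for n in ["scene","side","wrist"]:
    c=arm.get_calibration(n); print(n,{k:(v.tolist() if hasattr(v,'tolist') else v) for k,v in c.items()})
    im=arm.capture(n); cv2.imwrite(f"pics/{n}0.png",im[:,:,::-1])
E
```

```text
pics
{'time': 0.0, 'joint_pos': array([ 1.04503272e+00,  2.87213558e-01,  1.57821064e+00, -7.38462195e-06,
        1.27857546e+00, -1.49973436e-01]), 'qd': array([ 0.0022551 , -0.00014374, -0.00159   ,  0.00013162, -0.00027516,
       -0.00025081]), 'joint_efforts': array([ 7.43411620e-04, -4.05990100e+01, -2.92622155e+01, -6.05983359e-05,
        5.95812657e-03, -3.00213166e-06]), 'tcp_pos': array([0.24736997, 0.62736665, 0.24689698]), 'orientation': array([ 1.86790261e-01,  9.82399079e-01, -1.13662775e-03, -3.95597053e-04]), 'force': array([ 0.06720391,  0.62139809, -0.18577058]), 'ft_torque': array([ 0.01363341, -0.04050729,  0.00037108]), 'grip_width': 0.08573316757725101}
scene {'fx': 445.84860339458163, 'fy': 445.84860339458163, 'cx': 251.54693327020522, 'cy': 191.835213641539, 'R': [[-0.7893921572706785, 0.6134463236290897, 0.023315875825244588], [0.33468360375043005, 0.4618944550992118, -0.8213649601299211], [-0.5146327889089162, -0.6405756164377131, -0.5699262866417678]], 't': [0.40663393800261594, -0.07786535287191061, 1.7071344734151237]}
side {'fx': 392.98568392127873, 'fy': 392.98568392127873, 'cx': 254.1085899972197, 'cy': 186.8549796545804, 'R': [[-0.9936868315542365, -0.11159155297480278, -0.011567458682641063], [-0.07678322986184481, 0.7516361949383211, -0.6550934025546475], [0.0817974107639473, -0.6500695007176649, -0.7554593488924473]], 't': [0.47553789060662194, 0.12995391954137117, 0.9656492074502988]}
wrist {'fx': 291.22240359579473, 'fy': 291.22240359579473, 'cx': 250.9371672422699, 'cy': 189.65270345169148, 'R': [[0.3677460312213568, 0.9299246453104674, -0.0017350980217127926], [0.8942235864941094, -0.3531144905646112, 0.275089683395997], [0.2551999880065741, -0.10271470487471214, -0.9614170039706745]], 't': [-0.6742448918790438, -0.03445427882735758, 0.3768819297634606]}
```

View pics/scene0.png

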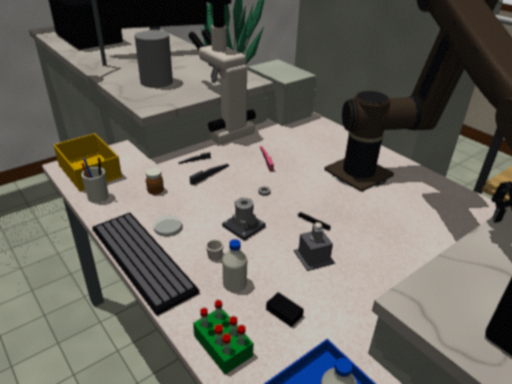

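View pics/side0.png

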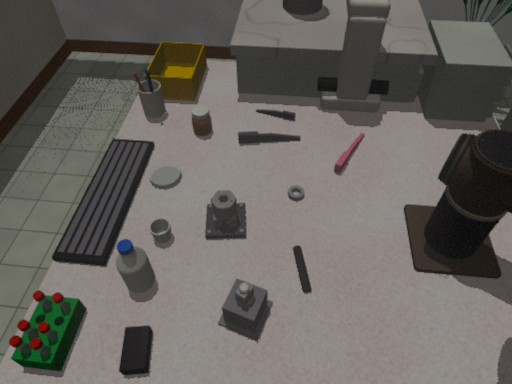

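View pics/wrist0.png

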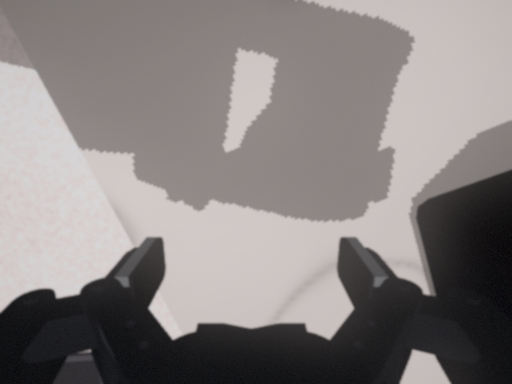

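```bash
python3 - <<'E'
import cv2
a=cv2.imread('pics/side0.png')
def crop(a,x,y,w,h,f,n): cv2.imwrite(n,cv2.resize(a[y:y+h,x:x+w],None,fx=f,fy=f,interpolation=cv2.INTER_CUBIC))
crop(a,190,175,100,160,5,'pics/sA.png')
crop(a,225,95,150,80,5,'pics/sB.png')
E
python3 - <<'E'
import cv2
a=cv2.imread('pics/sA.png');print(a.shape)
cv2.imwrite('pics/sA2.png',cv2.resize(a,None,fx=.75,fy=.75))
E
```

```text
(800, 500, 3)
```

View pics/sA2.png

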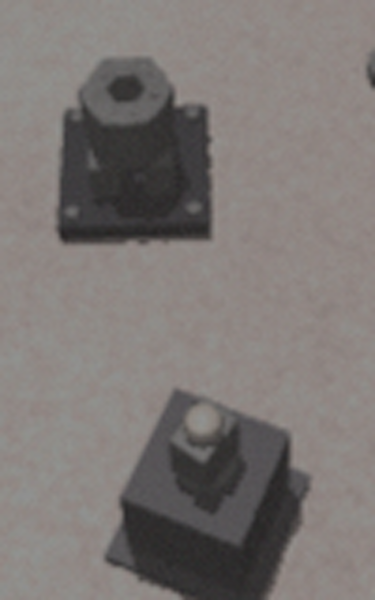

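View pics/sB.png

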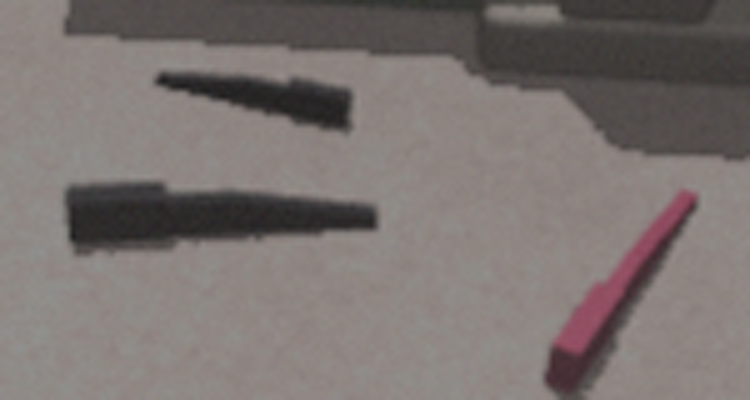

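```bash
cat > h.py <<'E'
import numpy as np, cv2
from bench import arm
from scipy.spatial.transform import Rotation as Ro
def ray(c,u,v,z):
    R=np.array(c['R']);t=np.array(c['t']);o=-R.T@t
    d=R.T@np.array([(u-c['cx'])/c['fx'],(v-c['cy'])/c['fy'],1.])
    return o+d*(z-o[2])/d[2]
def proj(c,X):
    p=np.array(c['R'])@np.array(X)+np.array(c['t']); return np.array([c['fx']*p[0]/p[2]+c['cx'],c['fy']*p[1]/p[2]+c['cy']])
def st():
    s=arm.get_state(); R=Ro.from_quat(s['orientation'])
    print('t',round(s['time'],2),'tcp',s['tcp_pos'].round(4),'F',s['force'].round(1),'T',s['ft_torque'].round(2),'w',round(s['grip_width'],4),'q',s['joint_pos'].round(2))
    print(' toolz',R.as_matrix()[:,2].round(3),'tooly ang',np.degrees(np.arctan2(R.as_matrix()[1,1],R.as_matrix()[0,1])).round(2))
    return s,R
def snap(n,f,crop=None,k=1):
    c=arm.get_calibration(n); im=arm.capture(n)[:,:,::-1]
    if crop: x,y,w,h=crop; im=im[y:y+h,x:x+w]
    im=cv2.resize(im,None,fx=k,fy=k,interpolation=cv2.INTER_CUBIC); cv2.imwrite(f,im); return c
E
python3 - <<'E'
from h import *
c=arm.get_calibration('side')
A=lambda u,v,z: ray(c,190+u/3.75,175+v/3.75,z).round(4)
B=lambda u,v,z: ray(c,225+u/5,95+v/5,z).round(4)
print('rim',A(125,90,.096))
for p in [(66,107),(209,107),(211,230),(62,230)]: print('base',A(*p,.016))
for p in [(176,390),(290,433),(245,543),(123,500)]: print('rack',A(*p,.072))
print('button',A(204,420,.12))
print('tip top',B(375,206,.008),'tip bottom',B(375,228,0), 'block topcorners',B(68,188,.034),B(70,213,.034),B(163,184,.034),'bottom',B(75,245,0))
E
```

```text
rim [0.5505 0.0054 0.096 ]
base [ 0.6052 -0.0391  0.016 ]
base [ 0.5059 -0.0493  0.016 ]
base [0.4918 0.0521 0.016 ]
base [0.5885 0.0622 0.016 ]
rack [0.4918 0.197  0.072 ]
rack [0.4262 0.216  0.072 ]
rack [0.4439 0.2798 0.072 ]
rack [0.5108 0.2635 0.072 ]
button [0.4694 0.2371 0.12  ]
tip top [ 0.3741 -0.3348  0.008 ] tip bottom [ 0.3731 -0.3237  0.    ] block topcorners [ 0.5592 -0.3034  0.034 ] [ 0.555  -0.2814  0.034 ] [ 0.5027 -0.3127  0.034 ] bottom [ 0.5545 -0.2903 -0.    ]
```

```bash
cat >> h.py <<'E'
def plan(p,ang=None):
    """p target tcp, ang target tool-y angle deg (mod 180)"""
    s,R=st(); M=R.as_matrix(); d=M.T@(np.array(p)-s['tcp_pos'])*100
    print(' shift cm tool',d.round(2),'|d|',np.linalg.norm(d).round(2))
    z=M[:,2]; ax=np.cross(z,[0,0,-1]); tilt=np.degrees(M.T@ax)
    print(' levelling turn deg',tilt.round(2))
    if ang is not None:
        cur=np.degrees(np.arctan2(M[1,1],M[0,1])); e=(ang-cur+90)%180-90
        print(' rz deg',(-e).round(2), 'world yaw',e.round(2))
E
python3 - <<'E'
from h import *
c=arm.get_calibration('wrist');s,R=st()
o=-np.array(c['R']).T@np.array(c['t']); print('cam in tool',(R.as_matrix().T@(o-s['tcp_pos'])).round(4)); print('cam fwd tool',(R.as_matrix().T@np.array(c['R'])[2]).round(3))
print('view rack'); 
plan([.44,.24,.26])
cs=arm.get_calibration('side')
for n,u,v in [('bottle',140,288),('cup',160,240)]: print(n,ray(cs,u,v,0))
E
```

```text
t 0.15 tcp [0.2475 0.6275 0.2472] F [ 0.8  0.1 -0.9] T [ 0.03 -0.02  0.02] w 0.0854 q [ 1.04  0.29  1.58 -0.    1.28 -0.15]
 toolz [-0.001 -0.002 -1.   ] tooly ang 68.47
cam in tool [ 0.07    0.0003 -0.1236]
cam fwd tool [-0.275  0.     0.961]
view rack
t 0.15 tcp [0.2475 0.6275 0.2472] F [ 0.8  0.1 -0.9] T [ 0.03 -0.02  0.02] w 0.0854 q [ 1.04  0.29  1.58 -0.    1.28 -0.15]
 toolz [-0.001 -0.002 -1.   ] tooly ang 68.47
 shift cm tool [-32.13 -28.98  -1.23] |d| 43.29
 levelling turn deg [-0.11 -0.01  0.  ]
bottle [0.71580119 0.20524756 0.        ]
cup [0.70512553 0.07453589 0.        ]
```

```bash
python3 -m pendant '[[0,0,0,-3.3,-2.95,-0.1,1],[0,0,0,-3.3,-2.95,-0.1,1],[0,0,0,-3.3,-2.95,-0.1,1],[0,0,0,-3.3,-2.95,-0.1,1],[0,0,0,-3.3,-2.95,-0.1,1],[0,0,0,-3.3,-2.95,-0.1,1],[0,0,0,-3.3,-2.95,-0.1,1],[0,0,0,-3.3,-2.95,-0.1,1],[0,0,0,-3.3,-2.95,-0.1,1],[0,0,0,-3,-2.95,-0.1,1]]'
python3 - <<'E'
from h import *
st(); snap('wrist','pics/w1.png',k=1.5)
E
```

```text
time: 1.4
tcp_pos: [0.4466, 0.2223, 0.2543]
orientation: [0.184, 0.983, -0.003, -0.001]
force: [-0.9, 0.2, 0.1]
grip_width: 0.0856
t 1.4 tcp [0.4466 0.2223 0.2543] F [-0.9  0.2  0.1] T [-0.02  0.02 -0.  ] w 0.0856 q [ 0.26 -0.11  1.99 -0.    1.27 -0.94]
 toolz [-0.004 -0.005 -1.   ] tooly ang 68.83
```

View pics/w1.png

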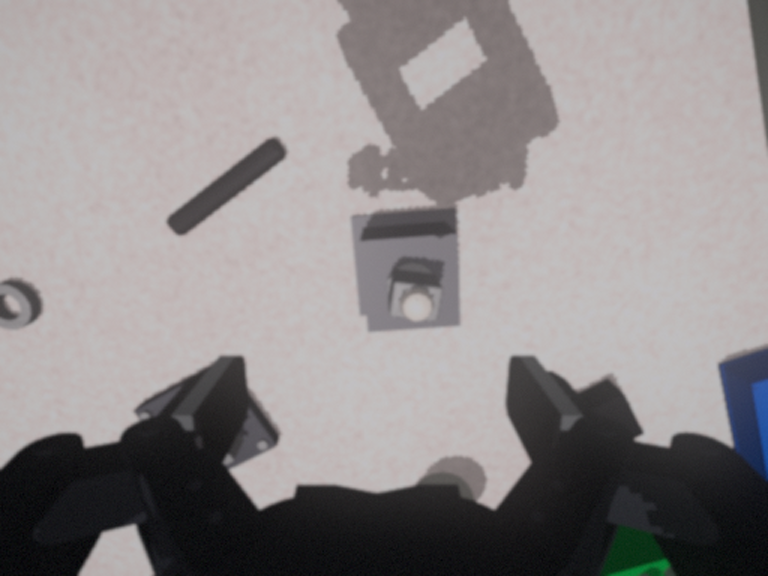

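Run:
```python
import cv2
from h import *
s,R=st()
c=snap('wrist','pics/w2.png',(220,120,110,110),7)
import pickle; pickle.dump(c,open('c2.pkl','wb'))
```

```text
t 1.45 tcp [0.4484 0.2188 0.2544] F [ 2.2 -2.1  0.1] T [-0.08 -0.05 -0.02] w 0.0854 q [ 0.25 -0.11  1.99 -0.01  1.27 -0.94]
 toolz [-0.002 -0.009 -1.   ] tooly ang 68.66
```

```bash
python3 -c "
import cv2
a=cv2.imread('pics/w2.png');print(a.shape)
cv2.imwrite('pics/w2b.png',cv2.resize(a,(580,580)))"
```

```text
(770, 770, 3)
```

View pics/w2b.png

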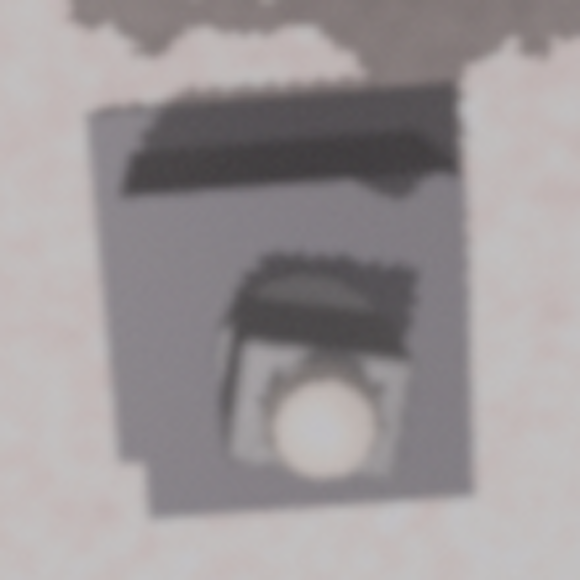

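Run:
```python
from h import *
import pickle; c=pickle.load(open('c2.pkl','rb')); k=580/110
W=lambda u,v,z: ray(c,220+u/k,120+v/k,z)[:2]
P=[W(*p,.114) for p in [(240,338),(410,357),(392,475),(230,460)]]
for p in P: print(p.round(4))
ang=lambda a,b: np.degrees(np.arctan2(*(b-a)[::-1]))
print('cen',np.mean(P,0),'y edges',ang(P[0],P[1]),ang(P[3],P[2]),'x edges',ang(P[0],P[3]),ang(P[1],P[2]), [np.linalg.norm(P[i]-P[(i+1)%4]) for i in range(4)])
print('button',W(322,428,.118))
Q=[W(*p,.072) for p in [(120,135),(455,120),(472,492),(150,517)]]
for p in Q: print(p.round(4))
print([ang(Q[i],Q[(i+1)%4]) for i in range(4)])
```

```text
[0.4534 0.2305]
[0.4676 0.2575]
[0.4876 0.2472]
[0.4742 0.2208]
cen [0.47070212 0.23901007] y edges 62.15924980884846 63.196688562816526 x edges -25.119336753698615 -27.22213025307833 [np.float64(0.030531509142786486), np.float64(0.022458745200966815), np.float64(0.029685830489717607), np.float64(0.023020882823697696)]
button [0.47311915 0.23851867]
[0.4167 0.2206]
[0.4381 0.2834]
[0.5139 0.262 ]
[0.4945 0.1963]
[np.float64(71.23809267237564), np.float64(-15.765660954023595), np.float64(-106.43770355161733), np.float64(162.68184472987565)]
```

```bash
python3 -m pendant '[[0,0,10.6,0,0,0,1],[0,0,10.6,0,0,0,1],[0,0,10.6,0,0,0,1],[0,0,10.6,0,0,0,1],[0,0,10.6,0,0,0,1],[0,0,10.6,0,0,0,1],[0,0,10.6,0,0,0,1],[0,0,10.6,0,0,0,1],[0,0,10.6,0,0,0,1],[0,0,5,0,0,0,1]]'
python3 - <<'E'
from h import *
plan([.471,.2385,.20],-26.5)
E
```

```text
time: 2.75
tcp_pos: [0.4422, 0.2268, 0.251]
orientation: [0.88, 0.475, -0.006, -0.001]
force: [-0.1, 0.2, 0.6]
grip_width: 0.0852
t 2.75 tcp [0.4422 0.2268 0.251 ] F [-0.1  0.2  0.6] T [-0.04 -0.01  0.05] w 0.0852 q [ 0.27 -0.11  2.   -0.    1.27  0.85]
 toolz [-0.011 -0.004 -1.   ] tooly ang -33.33
 shift cm tool [2.61 1.8  5.06] |d| 5.97
 levelling turn deg [-0.43  0.53 -0.  ]
 rz deg -6.83 world yaw 6.83
```

```bash
python3 -m pendant '[[-0.4,0.5,-6.5,1.3,0.9,2,1],[0,0,0,1.2,0.7,2,1],[0,0,0,0,0,0,1],[0,0,0,0,0,0,1]]'
python3 - <<'E'
from h import *
plan([.471,.2385,.20],-26.5)
import pickle
c=snap('wrist','pics/w3.png',None,1.5); pickle.dump(c,open('c3.pkl','wb'))
E
```

```text
time: 3.25
tcp_pos: [0.467, 0.2433, 0.2102]
orientation: [0.85, 0.526, -0.0, -0.001]
force: [-0.2, 0.1, 0.3]
grip_width: 0.0858
t 3.25 tcp [0.467  0.2433 0.2102] F [-0.2  0.1  0.3] T [-0.   -0.06 -0.04] w 0.0858 q [ 0.29 -0.01  1.98  0.    1.17  0.75]
 toolz [-0.001  0.002 -1.   ] tooly ang -26.5
 shift cm tool [-0.25  0.57  1.02] |d| 1.19
 levelling turn deg [-0.11 -0.05 -0.  ]
 rz deg 0.0 world yaw -0.0
```

View pics/w3.png

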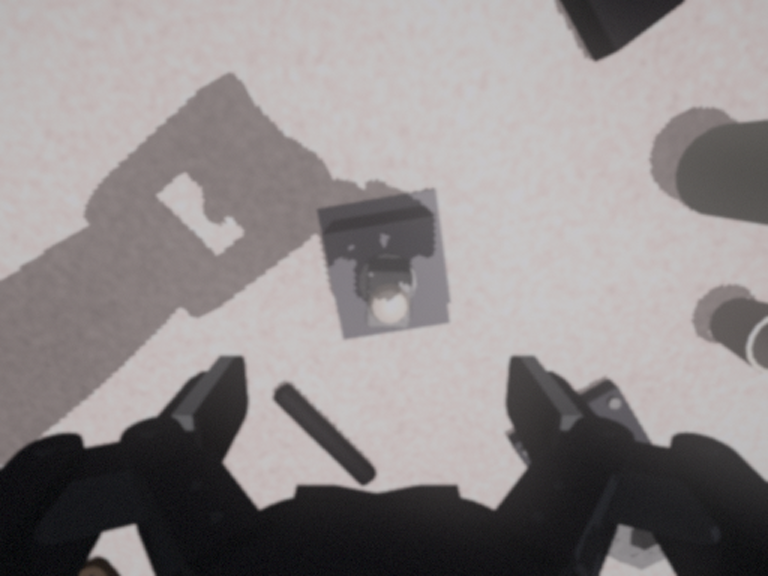

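```bash
python3 -c "
import cv2
a=cv2.imread('pics/w3.png');cv2.imwrite('pics/w3b.png',cv2.resize(a[180:345,310:475],(660,660),interpolation=cv2.INTER_CUBIC))"
```

```text
(no output)
```

View pics/w3b.png

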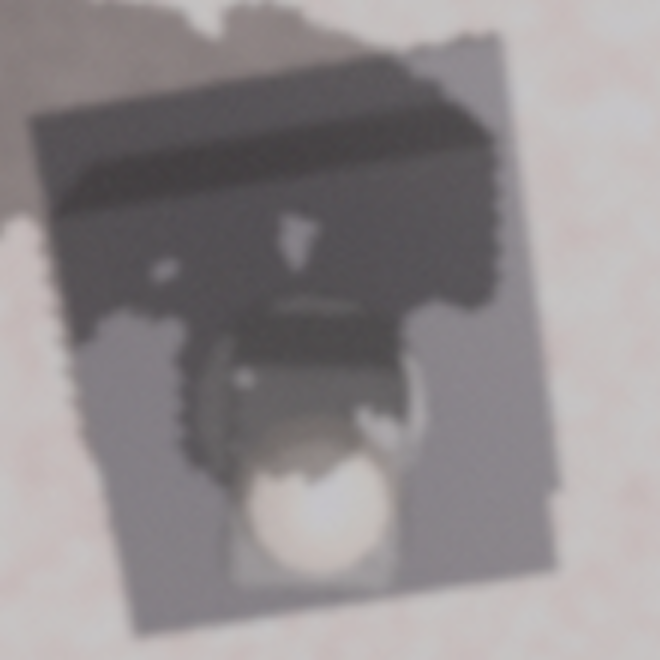

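Run:
```python
from h import *
import pickle; c=pickle.load(open('c3.pkl','rb')); k=6
W=lambda u,v,z: ray(c,310/1.5+u/k,120+v/k,z)[:2]
P=[W(*p,.114) for p in [(237,368),(403,365),(393,588),(230,588)]]
for p in P: print(p.round(4))
ang=lambda a,b: np.degrees(np.arctan2(*(b-a)[::-1]))
print('cen',np.mean(P,0), [ang(P[i],P[(i+1)%4]) for i in range(4)], [np.linalg.norm(P[i]-P[(i+1)%4]) for i in range(4)])
print('button',W(318,505,.120), W(318,505,.126))
plan([*np.mean(P,0),.13],-26.5)
```

```text
[0.4696 0.2577]
[0.4891 0.2484]
[0.4746 0.2211]
[0.455  0.2309]
cen [0.47208888 0.2395253 ] [np.float64(-25.447796413008838), np.float64(-117.79735125830616), np.float64(153.49699231536587), np.float64(61.43805485149212)] [np.float64(0.02153091028013691), np.float64(0.030928033821176117), np.float64(0.021925983204714488), np.float64(0.03054335073536811)]
button [0.47153835 0.23806769] [0.47228639 0.23996905]
t 3.3 tcp [0.4669 0.2433 0.2102] F [ 0.4 -0.6 -0.4] T [-0.02 -0.02 -0.01] w 0.0856 q [ 0.29 -0.01  1.98  0.    1.17  0.75]
 toolz [-0.001  0.002 -1.   ] tooly ang -26.5
 shift cm tool [-0.11  0.65  8.01] |d| 8.04
 levelling turn deg [-0.11 -0.05 -0.  ]
 rz deg 0.0 world yaw -0.0
```

```bash
python3 -m pendant '[[-0.1,0,0.5,-0.1,0.6,2,1],[0,0,0,0,0,2.5,1],[0,0,0,0,0,2.5,1],[0,0,0,0,0,2,1],[0,0,0,0,0,1,1],[0,0,0,0,0,0,1]]'
python3 - <<'E'
from h import *
plan([.4717,.239,.097],-26.8)
E
```

```text
time: 4.05
tcp_pos: [0.4743, 0.2407, 0.1147]
orientation: [0.853, 0.522, 0.006, 0.001]
force: [0.2, 0.6, 1.0]
grip_width: 0.0849
t 4.05 tcp [0.4743 0.2407 0.1147] F [0.2 0.6 1. ] T [0.02 0.05 0.06] w 0.0849 q [0.28 0.12 2.03 0.   0.97 0.75]
 toolz [ 0.011  0.004 -1.   ] tooly ang -27.03
 shift cm tool [-0.29 -0.17  1.76] |d| 1.79
 levelling turn deg [ 0.47 -0.51  0.  ]
 rz deg -0.23 world yaw 0.23
```

```bash
python3 -m pendant '[[0.45,-0.5,0,-0.28,-0.17,0.9,1],[0,0,0,0,0,0.85,1],[0,0,0,0,0,0,1]]'
python3 - <<'E'
from h import *
plan([.4717,.239,.097],-26.8)
E
```

```text
time: 4.42
tcp_pos: [0.4727, 0.2393, 0.0983]
orientation: [0.853, 0.522, 0.002, 0.001]
force: [-0.0, -0.2, -0.1]
grip_width: 0.0854
t 4.42 tcp [0.4727 0.2393 0.0983] F [-0.  -0.2 -0.1] T [-0.05  0.03  0.05] w 0.0854 q [ 0.28  0.15  2.04 -0.    0.95  0.75]
 toolz [ 0.003  0.001 -1.   ] tooly ang -27.03
 shift cm tool [-0.08 -0.07  0.13] |d| 0.16
 levelling turn deg [ 0.15 -0.13 -0.  ]
 rz deg -0.23 world yaw 0.23
```

```bash
python3 -m pendant '[[0.15,-0.13,0,-0.08,-0.07,0.13,1],[0,0,0,0,0,0,0],[0,0,0,0,0,0,-0.5],[0,0,0,0,0,0,-1],[0,0,0,0,0,0,-1],[0,0,0,0,0,0,-1],[0,0,0,0,0,0,-1]]' 110
python3 - <<'E'
from h import *
plan([.4717,.239,.097],-26.8)
snap('wrist','pics/w4.png',(160,100,190,160),4)
E
```

```text
time: 5.3
tcp_pos: [0.4724, 0.2392, 0.0979]
orientation: [0.853, 0.522, 0.001, 0.0]
force: [-0.4, 0.3, -0.0]
grip_width: 0.0228
t 5.3 tcp [0.4724 0.2392 0.0979] F [-0.4  0.3 -0. ] T [ 0.04 -0.01  0.02] w 0.0228 q [0.28 0.15 2.04 0.   0.95 0.75]
 toolz [ 0.002  0.001 -1.   ] tooly ang -27.02
 shift cm tool [-0.05 -0.05  0.09] |d| 0.12
 levelling turn deg [ 0.07 -0.08 -0.  ]
 rz deg -0.22 world yaw 0.22
```

View pics/w4.png

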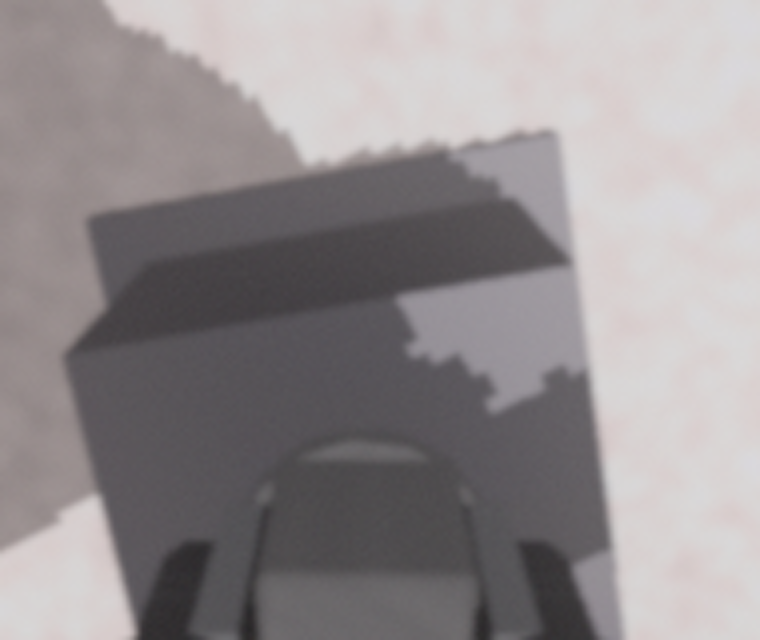

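```bash
python3 -m pendant '[[0,0,0,0,0,-1,-1],[0,0,0,0,0,-1.5,-1],[0,0,0,0,0,-2,-1],[0,0,0,0,0,-2,-1],[0,0,0,0,0,-2,-1],[0,0,0,0,0,-2,-1],[0,0,0,0,0,-2,-1],[0,0,0,0,0,-1,-1],[0,0,0,0,0,-0.3,-1],[0,0,0,0,0,0,-1]]'
python3 - <<'E'
from h import *
plan([.55,.15,.23],-26.8)
snap('wrist','pics/w5.png',None,1.5)
snap('side','pics/s5.png',None,1.5)
E
```

```text
time: 6.6
tcp_pos: [0.469, 0.2383, 0.2418]
orientation: [0.853, 0.522, -0.002, -0.0]
force: [0.7, 0.0, -2.9]
grip_width: 0.0229
t 6.6 tcp [0.469  0.2383 0.2418] F [ 0.7  0.  -2.9] T [-0.01 -0.02  0.01] w 0.0229 q [ 0.28 -0.04  1.94 -0.    1.24  0.75]
 toolz [-0.004 -0.001 -1.   ] tooly ang -27.01
 shift cm tool [-4.18 11.23  1.16] |d| 12.04
 levelling turn deg [-0.15  0.15 -0.  ]
 rz deg -0.21 world yaw 0.21
```

View pics/w5.png

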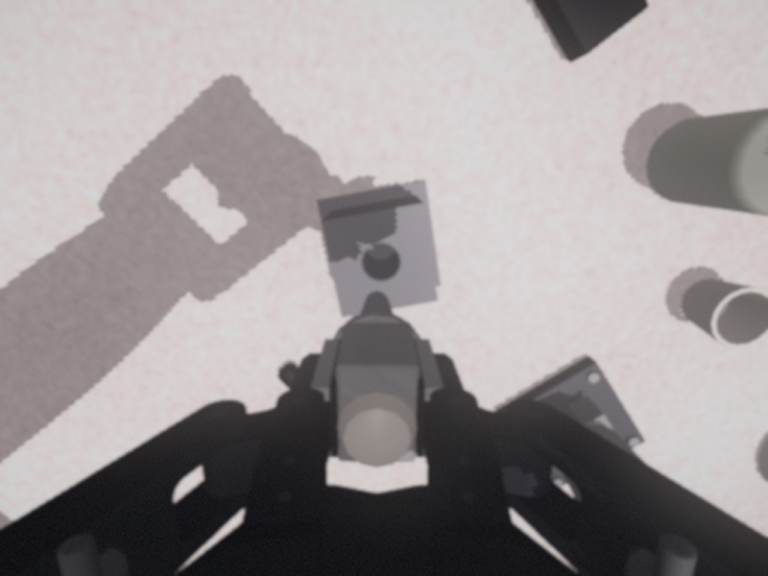

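View pics/s5.png

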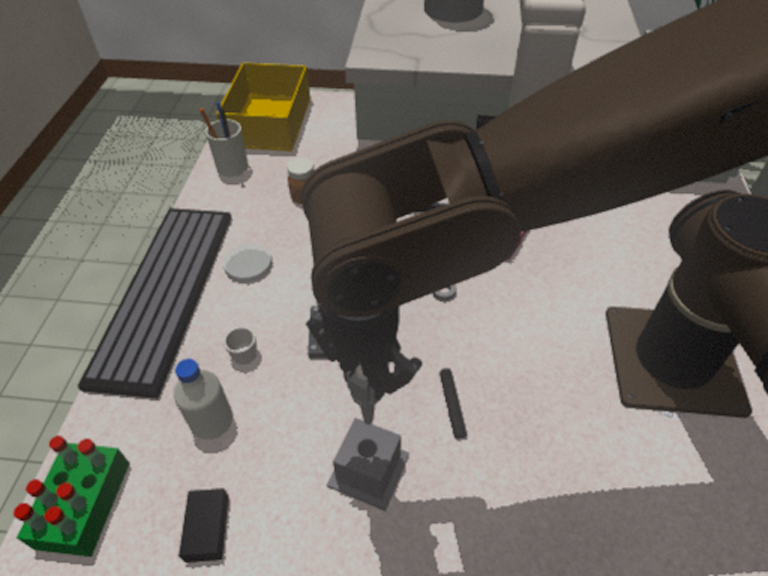

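Run:
```python
from h import *
plan([.549,.008,.24],-26.8)
```

```text
t 6.7 tcp [0.4688 0.2382 0.2412] F [-0.  0. -3.] T [-0.05 -0.05 -0.03] w 0.0228 q [ 0.28 -0.04  1.95 -0.    1.24  0.75]
 toolz [-0.005 -0.001 -1.   ] tooly ang -27.01
 shift cm tool [-16.87  17.6    0.11] |d| 24.38
 levelling turn deg [-0.2   0.19  0.  ]
 rz deg -0.21 world yaw 0.21
```

```bash
python3 -m pendant '[[-0.2,0.2,0,-2.4,2.5,0,-1],[0,0,0,-2.4,2.5,0,-1],[0,0,0,-2.4,2.5,0,-1],[0,0,0,-2.4,2.5,0,-1],[0,0,0,-2.4,2.5,0,-1],[0,0,0,-2.4,2.5,0,-1],[0,0,0,-1.8,1.9,0,-1],[0,0,0,-0.4,0.4,0,-1],[0,0,0,0,0,0,-1],[0,0,0,0,0,0,-1]]'
python3 - <<'E'
from h import *
import pickle
plan([.549,.008,.24],-26.8)
c=snap('wrist','pics/w6.png',None,1.5);pickle.dump(c,open('c6.pkl','wb'))
snap('side','pics/s6.png',(150,150,150,150),4)
E
```

```text
time: 7.95
tcp_pos: [0.5458, 0.0065, 0.2311]
orientation: [0.852, 0.523, -0.006, -0.005]
force: [-0.1, 1.2, -3.7]
grip_width: 0.0227
t 7.95 tcp [0.5458 0.0065 0.2311] F [-0.1  1.2 -3.7] T [-0.   -0.03  0.03] w 0.0227 q [-0.17  0.03  1.9  -0.    1.23  0.3 ]
 toolz [-0.016  0.002 -1.   ] tooly ang -26.89
 shift cm tool [ 0.27  0.21 -0.89] |d| 0.96
 levelling turn deg [-0.9  0.3  0. ]
 rz deg -0.09 world yaw 0.09
```

View pics/w6.png

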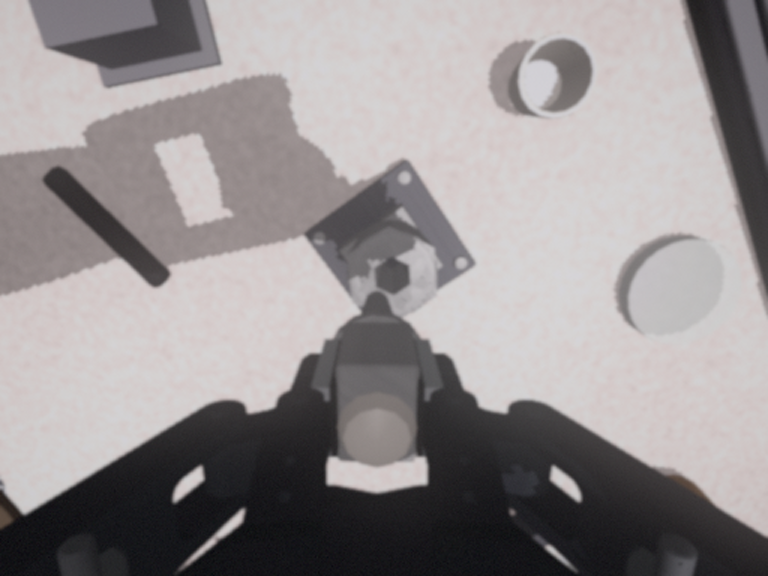

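View pics/s6.png

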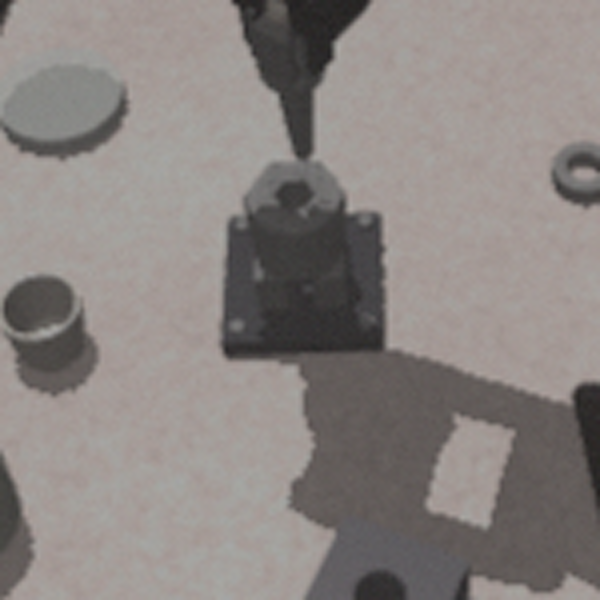

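```bash
python3 -c "
import cv2
a=cv2.imread('pics/w6.png');cv2.imwrite('pics/w6b.png',cv2.resize(a[140:330,290:490],(800,760)[:2] and (600,570),interpolation=cv2.INTER_CUBIC))"
```

```text
(no output)
```

View pics/w6b.png

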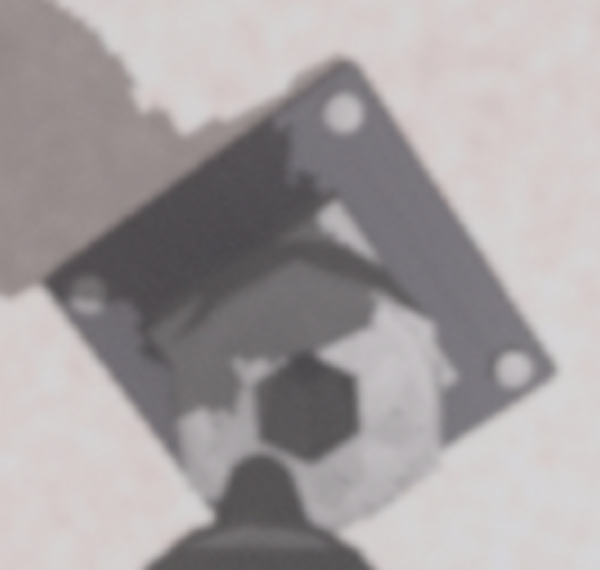

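Run:
```python
from h import *
import pickle; c=pickle.load(open('c6.pkl','rb'))
W=lambda u,v,z: ray(c,290/1.5+u/4.5,140/1.5+v/4.5,z)[:2]
rim=W(308,406,.096); print('rim',rim)
print('base corners',[W(*p,.016).round(4) for p in [(45,282),(352,62),(555,372)]])
f=W(262,455,.137); print('foot edge',f)
s,R=st();M=R.as_matrix(); print('foot ctr est',f-.007*M[:2,0], 'tcp axis at foot',(s['tcp_pos']+M[:,2]*.094))
```

```text
rim [0.55320234 0.00419087]
base corners [array([0.4987, 0.045 ]), array([0.5941, 0.0585]), array([ 0.6076, -0.0368])]
foot edge [0.54630349 0.01013019]
t 8.05 tcp [0.5458 0.0066 0.2313] F [-1.3 -0.4 -3.1] T [-0.   -0.04 -0.  ] w 0.0227 q [-0.17  0.03  1.9  -0.    1.23  0.3 ]
 toolz [-0.016  0.002 -1.   ] tooly ang -26.86
foot ctr est [0.54314104 0.00388539] tcp axis at foot [0.54431166 0.00682165 0.1373126 ]
```

Run:
```python
from h import *
plan([.5539,.0056,.203],-26.8)
```

```text
t 8.05 tcp [0.5458 0.0066 0.2313] F [-1.3 -0.4 -3.1] T [-0.   -0.04 -0.  ] w 0.0227 q [-0.17  0.03  1.9  -0.    1.23  0.3 ]
 toolz [-0.016  0.002 -1.   ] tooly ang -26.86
 shift cm tool [0.29 0.81 2.82] |d| 2.95
 levelling turn deg [-0.87  0.3  -0.  ]
 rz deg -0.06 world yaw 0.06
```

```bash
python3 -m pendant '[[-0.87,0.3,0,0.29,0.8,1,-1],[0,0,0,0,0,1,-1],[0,0,0,0,0,0.3,-1],[0,0,0,0,0,0,-1],[0,0,0,0,0,0,-1]]'
python3 - <<'E'
from h import *
import pickle
plan([.5539,.0056,.203],-26.8)
c=snap('wrist','pics/w7.png',(190,120,140,110),5);pickle.dump(c,open('c7.pkl','wb'))
E
```

```text
time: 8.68
tcp_pos: [0.5541, 0.007, 0.2059]
orientation: [0.851, 0.524, 0.0, -0.0]
force: [0.4, 0.3, -4.3]
grip_width: 0.0227
t 8.68 tcp [0.5541 0.007  0.2059] F [ 0.4  0.3 -4.3] T [ 0.01 -0.01 -0.04] w 0.0227 q [-0.17  0.06  1.91  0.    1.17  0.3 ]
 toolz [-0.  0. -1.] tooly ang -26.74
 shift cm tool [-0.13  0.04  0.29] |d| 0.32
 levelling turn deg [-0.02 -0.01  0.  ]
 rz deg 0.06 world yaw -0.06
```

View pics/w7.png

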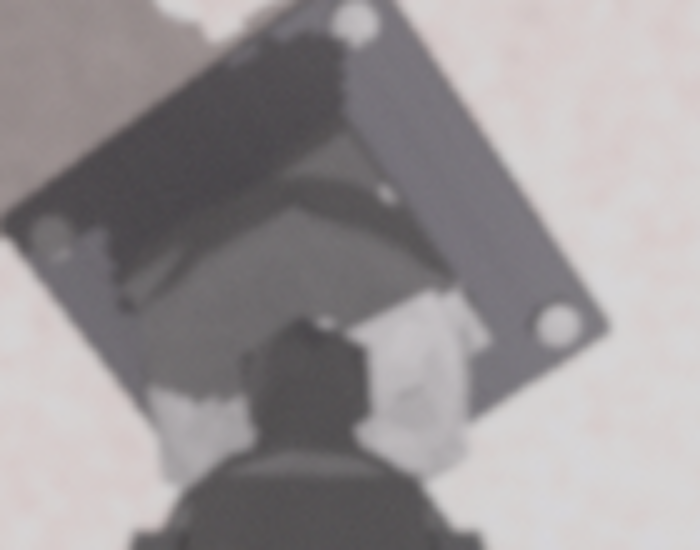

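Run:
```python
import cv2,numpy as np
a=cv2.imread('pics/w7.png',0)[230:520,120:500].astype(float)
a=np.clip((a-40)/(130-40),0,1)**.7*255
cv2.imwrite('pics/w7b.png',cv2.resize(a.astype(np.uint8),None,fx=2,fy=2))
from h import *
snap('scene','pics/sc7.png',(190,170,100,90),7)
```

```text
(no output)
```

View pics/w7b.png

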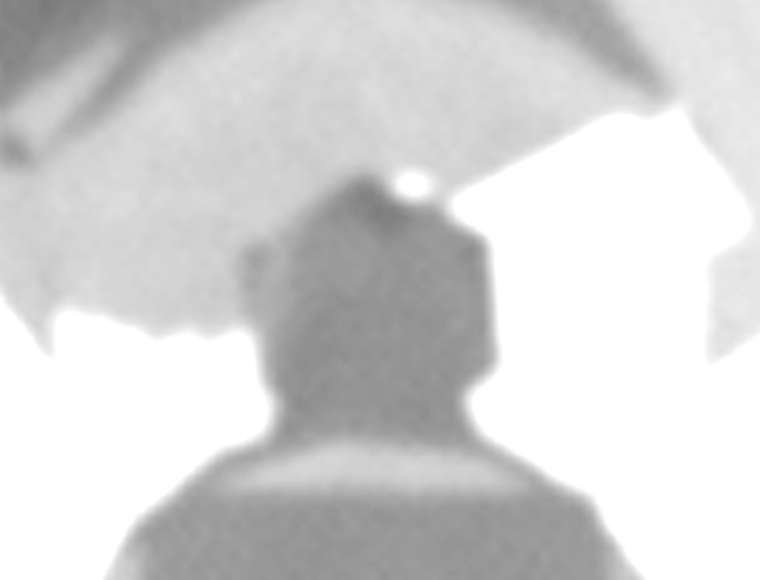

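View pics/sc7.png

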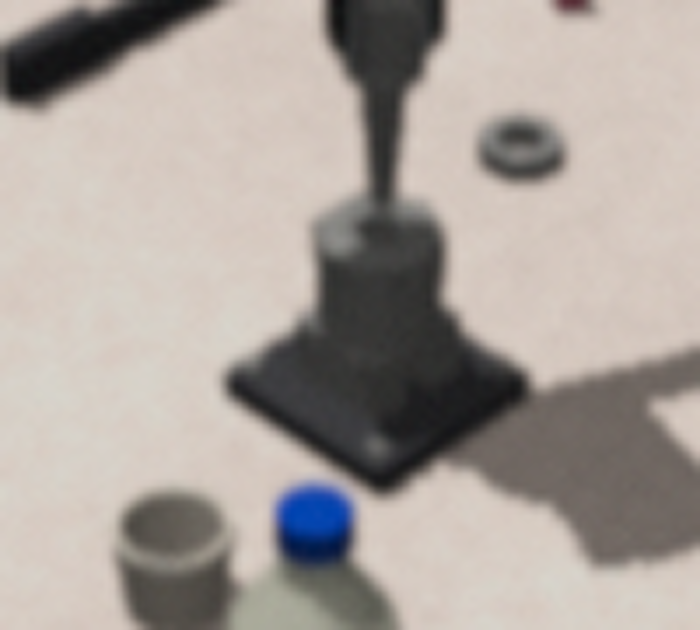

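```bash
python3 -m pendant '[[0,0,0,0,0,0.8,-1],[0,0,0,0,0,1,-1],[0,0,0,0,0,0.8,-1],[0,0,0,0,0,0,-1]]'
python3 - <<'E'
from h import *
plan([.5543,.0070,.15],-26.8)
E
```

```text
time: 9.28
tcp_pos: [0.554, 0.0069, 0.1781]
orientation: [0.852, 0.524, 0.0, -0.0]
force: [0.7, 1.0, -4.6]
grip_width: 0.0225
t 9.28 tcp [0.554  0.0069 0.1781] F [ 0.7  1.  -4.6] T [0.03 0.02 0.01] w 0.0225 q [-0.17  0.09  1.94  0.    1.11  0.3 ]
 toolz [-0.  0. -1.] tooly ang -26.76
 shift cm tool [0.03 0.02 2.81] |d| 2.81
 levelling turn deg [-0.02 -0.01 -0.  ]
 rz deg 0.04 world yaw -0.04
```

```bash
python3 -m pendant '[[0,0,0,0.03,0.02,0.8,-1],[0,0,0,0,0,1,-1],[0,0,0,0,0,0.6,-1],[0,0,0,0,0,0,-1]]'
python3 - <<'E'
from h import *
plan([.5543,.0070,.13],-26.8)
E
```

```text
time: 9.78
tcp_pos: [0.5538, 0.0063, 0.1523]
orientation: [0.851, 0.525, -0.001, 0.0]
force: [1.0, -0.5, -3.4]
grip_width: 0.0226
t 9.78 tcp [0.5538 0.0063 0.1523] F [ 1.  -0.5 -3.4] T [-0.18  0.04 -0.02] w 0.0226 q [-0.17  0.12  1.95 -0.    1.07  0.3 ]
 toolz [-0.002 -0.002 -1.   ] tooly ang -26.73
 shift cm tool [0.09 0.01 2.23] |d| 2.23
 levelling turn deg [-0.07  0.13 -0.  ]
 rz deg 0.07 world yaw -0.07
```

```bash
python3 -m pendant '[[-0.07,0.13,0,0,0,0.4,-1],[0,0,0,0,0,0.4,-1],[0,0,0,0,0,0,-1]]'
python3 - <<'E'
from h import *
plan([.5543,.0062,.13],-26.8)
E
```

```text
time: 10.15
tcp_pos: [0.5536, 0.0058, 0.144]
orientation: [0.851, 0.525, -0.001, 0.0]
force: [-0.4, -1.9, -4.0]
grip_width: 0.0224
t 10.15 tcp [0.5536 0.0058 0.144 ] F [-0.4 -1.9 -4. ] T [-0.35  0.24  0.01] w 0.0224 q [-0.17  0.13  1.96 -0.    1.05  0.29]
 toolz [-0.001 -0.001 -1.   ] tooly ang -26.7
 shift cm tool [0.07 0.04 1.4 ] |d| 1.4
 levelling turn deg [-0.    0.08 -0.  ]
 rz deg 0.1 world yaw -0.1
```

```bash
python3 -m pendant '[[0,0.08,0,-0.12,0,0,-1],[0,0,0,0,0,0,-1]]'
python3 - <<'E'
from h import *
s,R=st(); print(R.as_matrix().T@s['ft_torque'],R.as_matrix().T@s['force'])
E
```

```text
time: 10.4
tcp_pos: [0.5536, 0.0052, 0.1443]
orientation: [0.851, 0.524, 0.001, -0.0]
force: [0.4, -0.8, -3.7]
grip_width: 0.0232
t 10.4 tcp [0.5536 0.0052 0.1443] F [ 0.4 -0.8 -3.7] T [-0.14  0.15 -0.03] w 0.0232 q [-0.17  0.13  1.96  0.    1.05  0.29]
 toolz [ 0.002  0.002 -1.   ] tooly ang -26.74
[ 0.07017398 -0.19581037  0.02662007] [-0.56241515  0.72743485  3.70663753]
```

```bash
python3 -m pendant '[[0.05,-0.15,0,-0.12,0,0,-1],[0,0,0,0,0,0.3,-1],[0,0,0,0,0,0,-1]]'
python3 - <<'E'
from h import *
s,R=st(); print(R.as_matrix().T@s['ft_torque'],R.as_matrix().T@s['force']); plan([.5536,.0042,.13],-26.8)
E
```

```text
time: 10.78
tcp_pos: [0.5537, 0.0046, 0.1416]
orientation: [0.852, 0.524, 0.001, 0.0]
force: [-0.7, -0.2, -3.6]
grip_width: 0.0228
t 10.78 tcp [0.5537 0.0046 0.1416] F [-0.7 -0.2 -3.6] T [ 0.01 -0.02  0.07] w 0.0228 q [-0.18  0.13  1.96  0.    1.04  0.29]
 toolz [ 0.002  0.001 -1.   ] tooly ang -26.76
[-0.01231826  0.01288325 -0.06936752] [-0.48374797 -0.55065399  3.62046344]
t 10.78 tcp [0.5537 0.0046 0.1416] F [-0.7 -0.2 -3.6] T [ 0.01 -0.02  0.07] w 0.0228 q [-0.18  0.13  1.96  0.    1.04  0.29]
 toolz [ 0.002  0.001 -1.   ] tooly ang -26.76
 shift cm tool [-0.04  0.01  1.16] |d| 1.16
 levelling turn deg [ 0.08 -0.08  0.  ]
 rz deg 0.04 world yaw -0.04
```

```bash
python3 -m pendant '[[0.08,-0.08,0,-0.04,0,0.4,-1],[0,0,0,0,0,0.3,-1],[0,0,0,0,0,0,-1]]'
python3 - <<'E'
from h import *
s,R=st(); print(R.as_matrix().T@s['ft_torque'],R.as_matrix().T@s['force']); plan([.5536,.0042,.13],-26.8)
E
```

```text
time: 11.15
tcp_pos: [0.5533, 0.0044, 0.1338]
orientation: [0.852, 0.524, -0.0, -0.0]
force: [0.6, 0.8, -3.3]
grip_width: 0.0227
t 11.15 tcp [0.5533 0.0044 0.1338] F [ 0.6  0.8 -3.3] T [-0.04 -0.02  0.  ] w 0.0227 q [-0.18  0.15  1.97  0.    1.03  0.29]
 toolz [-0.001  0.    -1.   ] tooly ang -26.76
[-0.03982319 -0.02704231 -0.00162817] [0.99260362 0.17597642 3.25193853]
t 11.15 tcp [0.5533 0.0044 0.1338] F [ 0.6  0.8 -3.3] T [-0.04 -0.02  0.  ] w 0.0227 q [-0.18  0.15  1.97  0.    1.03  0.29]
 toolz [-0.001  0.    -1.   ] tooly ang -26.76
 shift cm tool [0.   0.04 0.38] |d| 0.38
 levelling turn deg [-0.05  0.   -0.  ]
 rz deg 0.04 world yaw -0.04
```

```bash
python3 -m pendant '[[-0.05,0,0,0,0.03,0.3,-1],[0,0,0,0,0,0.3,-1],[0,0,0,0,0,0.3,-1]]'
python3 - <<'E'
from h import *
s,R=st(); print(R.as_matrix().T@s['ft_torque'],R.as_matrix().T@s['force'])
E
```

```text
time: 11.52
tcp_pos: [0.5532, 0.0043, 0.1258]
orientation: [0.851, 0.524, -0.001, -0.001]
force: [-5.8, 0.4, 7.7]
grip_width: 0.0225
t 11.53 tcp [0.5532 0.0043 0.1258] F [-5.8  0.4  7.7] T [0.1  0.96 0.05] w 0.0225 q [-0.18  0.16  1.97 -0.    1.02  0.29]
 toolz [-0.002  0.    -1.   ] tooly ang -26.75
[ 0.90255177 -0.34700907 -0.05095408] [-2.28426156 -5.3605937  -7.68354629]
```

```bash
python3 -m pendant '[[-0.05,0.1,5,0,-0.13,0.4,-1],[0,0,5,0,0,0.45,-1]]'
python3 - <<'E'
from h import *
s,R=st(); print(R.as_matrix().T@s['ft_torque'],R.as_matrix().T@s['force'])
E
```

```text
time: 11.78
tcp_pos: [0.5533, 0.0042, 0.1228]
orientation: [0.895, 0.447, -0.0, 0.0]
force: [-11.7, 1.3, 17.2]
grip_width: 0.0228
t 11.78 tcp [0.5533 0.0042 0.1228] F [-11.7   1.3  17.2] T [0.27 2.04 0.15] w 0.0228 q [-0.18  0.16  1.97 -0.    1.01  0.47]
 toolz [-0.001 -0.001 -1.   ] tooly ang -36.92
[ 1.79633663 -1.01069046 -0.14922659] [ -5.97537668 -10.10523359 -17.21998306]
```

```bash
python3 -m pendant '[[0,0,6,-0.15,-0.2,0.42,-1],[0,0,6,-0.12,-0.22,0.42,-1]]'
python3 - <<'E'
from h import *
s,R=st(); print(R.as_matrix().T@s['ft_torque'],R.as_matrix().T@s['force'])
E
```

```text
time: 12.02
tcp_pos: [0.5529, 0.0042, 0.1227]
orientation: [0.937, 0.349, 0.004, 0.003]
force: [-4.3, -1.0, 11.4]
grip_width: 0.0229
t 12.03 tcp [0.5529 0.0042 0.1227] F [-4.3 -1.  11.4] T [0.06 1.06 0.29] w 0.0229 q [-0.18  0.16  1.98 -0.    1.    0.68]
 toolz [ 0.009 -0.003 -1.   ] tooly ang -49.16
[ 0.74037093 -0.75360813 -0.28918017] [ -3.9176201   -1.95606715 -11.47784814]
```

```bash
python3 -m pendant '[[0.4,-0.25,7,-0.25,-0.2,0.5,-1],[0.1,0,7,-0.25,-0.18,0.5,-1]]'
python3 - <<'E'
from h import *
s,R=st(); print(R.as_matrix().T@s['ft_torque'],R.as_matrix().T@s['force'],R.as_matrix().T@[-.1,0,0]); plan([0.5532,.0042,.12],0)
E
```

```text
time: 12.28
tcp_pos: [0.5529, 0.0038, 0.1219]
orientation: [0.973, 0.23, 0.007, 0.002]
force: [-2.6, 1.5, 13.2]
grip_width: 0.0225
t 12.28 tcp [0.5529 0.0038 0.1219] F [-2.6  1.5 13.2] T [0.42 1.12 0.37] w 0.0225 q [-0.18  0.15  1.98  0.    0.99  0.93]
 toolz [ 0.015  0.    -1.   ] tooly ang -63.46
[ 0.88419532 -0.8113267  -0.36107017] [ -1.46581082  -2.40363778 -13.18623014] [-0.08945055 -0.04468161 -0.00146716]
t 12.28 tcp [0.5529 0.0038 0.1219] F [-2.6  1.5 13.2] T [0.42 1.12 0.37] w 0.0225 q [-0.18  0.15  1.98  0.    0.99  0.93]
 toolz [ 0.015  0.    -1.   ] tooly ang -63.46
 shift cm tool [ 0.04 -0.02  0.19] |d| 0.2
 levelling turn deg [ 0.37 -0.76 -0.  ]
 rz deg -63.46 world yaw 63.46
```

```bash
python3 -m pendant '[[0.4,-0.8,7,-0.2,-0.1,0.55,-1],[0.2,-0.4,7,-0.2,-0.1,0.55,-1]]'
python3 - <<'E'
from h import *
s,R=st(); print(R.as_matrix().T@s['ft_torque'],R.as_matrix().T@s['force'],R.as_matrix().T@[-.1,0,0]); plan([0.5532,.0042,.12],0)
E
```

```text
time: 12.52
tcp_pos: [0.5535, 0.0036, 0.1209]
orientation: [0.994, 0.107, 0.0, 0.0]
force: [-8.3, 0.2, 16.6]
grip_width: 0.0227
t 12.53 tcp [0.5535 0.0036 0.1209] F [-8.3  0.2 16.6] T [0.05 1.42 0.43] w 0.0227 q [-0.18  0.16  1.97  0.    1.    1.18]
 toolz [ 0.001  0.    -1.   ] tooly ang -77.67
[ 0.35294949 -1.37867401 -0.42764264] [ -8.02086321  -1.92927164 -16.63762152] [-9.76923449e-02 -2.13587499e-02 -9.77144398e-05]
t 12.53 tcp [0.5535 0.0036 0.1209] F [-8.3  0.2 16.6] T [0.05 1.42 0.43] w 0.0227 q [-0.18  0.16  1.97  0.    1.    1.18]
 toolz [ 0.001  0.    -1.   ] tooly ang -77.67
 shift cm tool [-0.02 -0.06  0.09] |d| 0.11
 levelling turn deg [ 0.01 -0.06 -0.  ]
 rz deg -77.67 world yaw 77.67
```

```bash
python3 -m pendant '[[0,-0.1,7,-0.25,-0.04,0.5,-1],[0,-0.1,7,-0.25,-0.02,0.52,-1]]'
python3 - <<'E'
from h import *
s,R=st(); print(R.as_matrix().T@s['ft_torque'],R.as_matrix().T@s['force'],R.as_matrix().T@[-.1,0,0]); plan([0.5532,.0042,.12],0)
E
```

```text
time: 12.78
tcp_pos: [0.5533, 0.0034, 0.1207]
orientation: [1.0, -0.016, 0.003, 0.001]
force: [-6.4, 1.7, 16.2]
grip_width: 0.0219
t 12.78 tcp [0.5533 0.0034 0.1207] F [-6.4  1.7 16.2] T [0.43 1.35 0.45] w 0.0219 q [-0.18  0.16  1.98 -0.    1.    1.43]
 toolz [ 0.007 -0.002 -1.   ] tooly ang -91.87
[ 0.38708067 -1.35785831 -0.44483328] [ -6.3107555   -1.47705362 -16.24884635] [-0.09994467  0.00325569 -0.00068097]
t 12.78 tcp [0.5533 0.0034 0.1207] F [-6.4  1.7 16.2] T [0.43 1.35 0.45] w 0.0219 q [-0.18  0.16  1.98 -0.    1.    1.43]
 toolz [ 0.007 -0.002 -1.   ] tooly ang -91.87
 shift cm tool [-0.02 -0.08  0.07] |d| 0.11
 levelling turn deg [ 0.09 -0.39 -0.  ]
 rz deg 88.13 world yaw -88.13
```

Run:
```python
from h import *
s,R=st()
snap('wrist','pics/w8.png',(170,120,170,130),4)
snap('side','pics/s8.png',(180,150,90,90),7)
```

```text
t 12.78 tcp [0.5533 0.0034 0.1207] F [-6.4  1.7 16.2] T [0.43 1.35 0.45] w 0.0219 q [-0.18  0.16  1.98 -0.    1.    1.43]
 toolz [ 0.007 -0.002 -1.   ] tooly ang -91.87
```

View pics/w8.png

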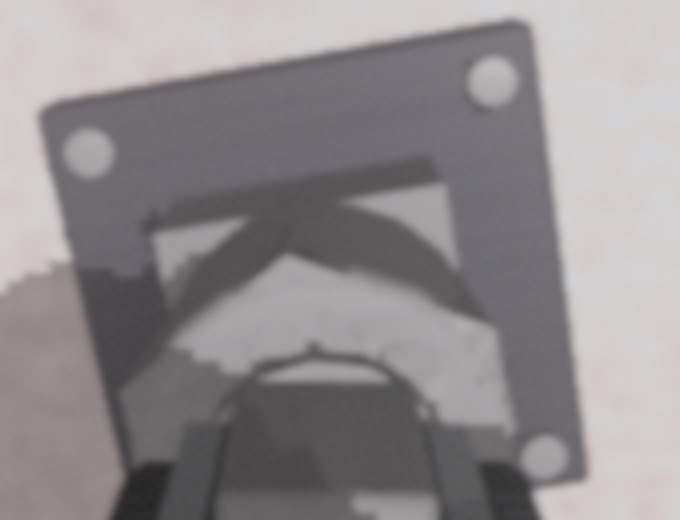

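View pics/s8.png

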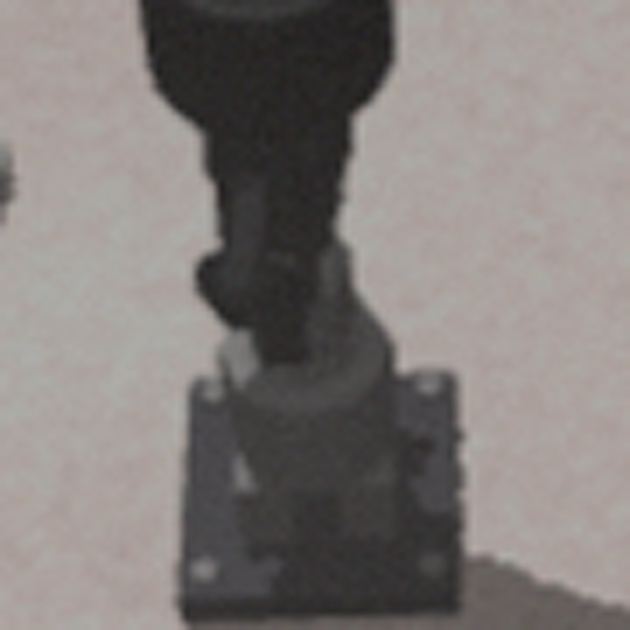

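```bash
python3 -m pendant '[[0.1,-0.4,7,-0.25,0,0.52,-1],[0,-0.2,7,-0.25,0.02,0.54,-1]]'
python3 - <<'E'
from h import *
s,R=st(); print(R.as_matrix().T@s['ft_torque'],R.as_matrix().T@s['force'],R.as_matrix().T@[-.1,0,0]); plan([0.5532,.0042,.12],0)
E
```

```text
time: 13.12
tcp_pos: [0.5534, 0.0032, 0.1202]
orientation: [0.99, -0.14, 0.003, -0.0]
force: [-6.7, 0.7, 17.5]
grip_width: 0.0228
t 13.12 tcp [0.5534 0.0032 0.1202] F [-6.7  0.7 17.5] T [0.19 1.48 0.48] w 0.0228 q [-0.18  0.16  1.98  0.    1.    1.67]
 toolz [ 0.006 -0.001 -1.   ] tooly ang -106.06
[-0.22033356 -1.47315701 -0.48168395] [ -6.48357375   1.14536684 -17.55897921] [-0.09609674  0.02765891 -0.00063387]
t 13.12 tcp [0.5534 0.0032 0.1202] F [-6.7  0.7 17.5] T [0.19 1.48 0.48] w 0.0228 q [-0.18  0.16  1.98  0.    1.    1.67]
 toolz [ 0.006 -0.001 -1.   ] tooly ang -106.06
 shift cm tool [-0.04 -0.09  0.02] |d| 0.11
 levelling turn deg [-0.05 -0.36 -0.  ]
 rz deg 73.94 world yaw -73.94
```

```bash
python3 -m pendant '[[0,-0.4,7,-0.25,0.05,0.53,-1],[0,-0.2,7,-0.25,0.07,0.55,-1]]'
python3 - <<'E'
from h import *
s,R=st(); print(R.as_matrix().T@s['ft_torque'],R.as_matrix().T@s['force'],R.as_matrix().T@[-.1,0,0]); plan([0.5532,.0042,.12],0)
E
```

```text
time: 13.38
tcp_pos: [0.5533, 0.0029, 0.1199]
orientation: [0.966, -0.26, 0.003, -0.0]
force: [-6.5, 0.5, 17.9]
grip_width: 0.0226
t 13.38 tcp [0.5533 0.0029 0.1199] F [-6.5  0.5 17.9] T [0.1  1.48 0.49] w 0.0226 q [-0.18  0.16  1.98  0.    1.    1.92]
 toolz [ 0.006 -0.001 -1.   ] tooly ang -120.14
[-0.65817282 -1.33193104 -0.49272585] [ -5.77518686   2.77001984 -17.97474792] [-0.08648235  0.05020397 -0.00060369]
t 13.38 tcp [0.5533 0.0029 0.1199] F [-6.5  0.5 17.9] T [0.1  1.48 0.49] w 0.0226 q [-0.18  0.16  1.98  0.    1.    1.92]
 toolz [ 0.006 -0.001 -1.   ] tooly ang -120.14
 shift cm tool [-0.07 -0.11 -0.01] |d| 0.13
 levelling turn deg [-0.13 -0.32 -0.  ]
 rz deg 59.86 world yaw -59.86
```

```bash
python3 -m pendant '[[0,0,0,0,0,0.1,-1],[0,0,0,0,0,0.1,-1]]'
python3 - <<'E'
from h import *
s,R=st(); print(R.as_matrix().T@s['ft_torque'],R.as_matrix().T@s['force'],R.as_matrix().T@[-.1,0,0])
snap('side','pics/s9.png',(195,165,60,60),10)
snap('wrist','pics/w9.png',(200,180,110,70),7)
E
```

```text
time: 13.62
tcp_pos: [0.5533, 0.0029, 0.1219]
orientation: [0.965, -0.262, 0.002, -0.0]
force: [-3.9, -0.1, 0.8]
grip_width: 0.0225
t 13.62 tcp [0.5533 0.0029 0.1219] F [-3.9 -0.1  0.8] T [-0.01  0.8  -0.3 ] w 0.0225 q [-0.18  0.16  1.98  0.    1.    1.92]
 toolz [ 0.004 -0.001 -1.   ] tooly ang -120.35
[-0.41181193 -0.6900505   0.29531897] [-3.29313061  2.01817482 -0.76719801] [-0.08629745  0.05052327 -0.00038647]
```

View pics/s9.png

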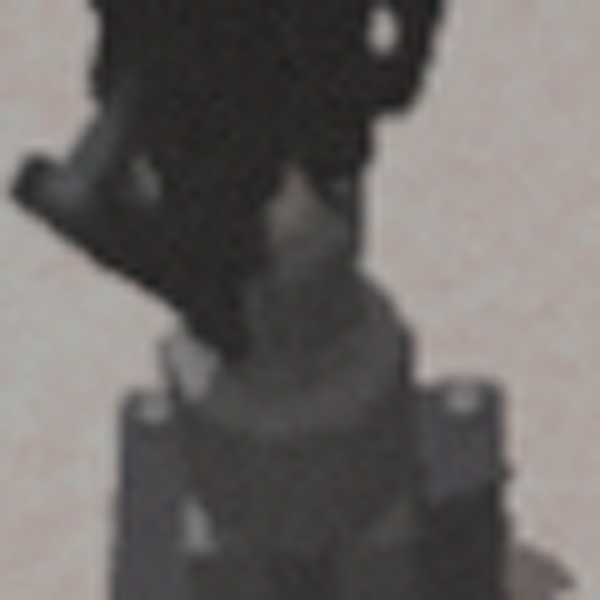

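View pics/w9.png

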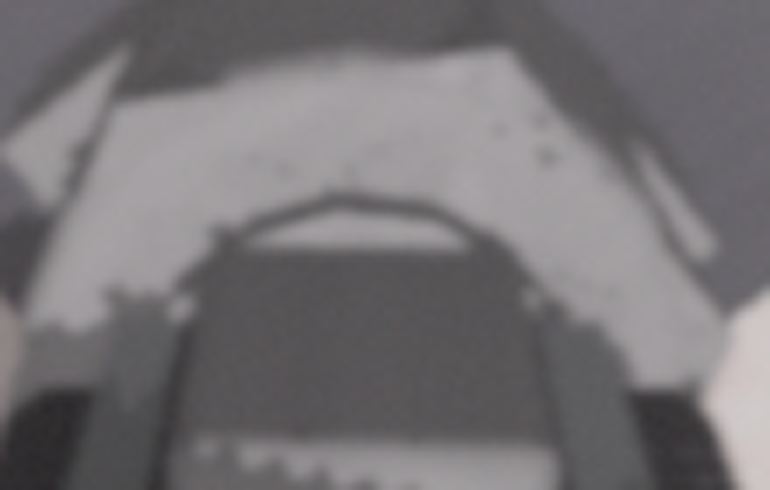

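```bash
python3 -m pendant '[[0,0,0,-0.09,0.05,0.1,-1],[0,0,0,0,0,0,0],[0,0,0,0,0,0,0.3],[0,0,0,0,0,0,0.3]]'
python3 - <<'E'
from h import *
s,R=st()
snap('wrist','pics/w10.png',(180,150,150,100),5)
E
```

```text
time: 14.22
tcp_pos: [0.5557, 0.0024, 0.1218]
orientation: [0.965, -0.261, 0.007, -0.001]
force: [0.7, -0.4, 0.2]
grip_width: 0.0553
t 14.22 tcp [0.5557 0.0024 0.1218] F [ 0.7 -0.4  0.2] T [ 0.05 -0.04  0.03] w 0.0553 q [-0.18  0.16  1.98  0.    0.99  1.92]
 toolz [ 0.014 -0.002 -1.   ] tooly ang -120.28
```

View pics/w10.png

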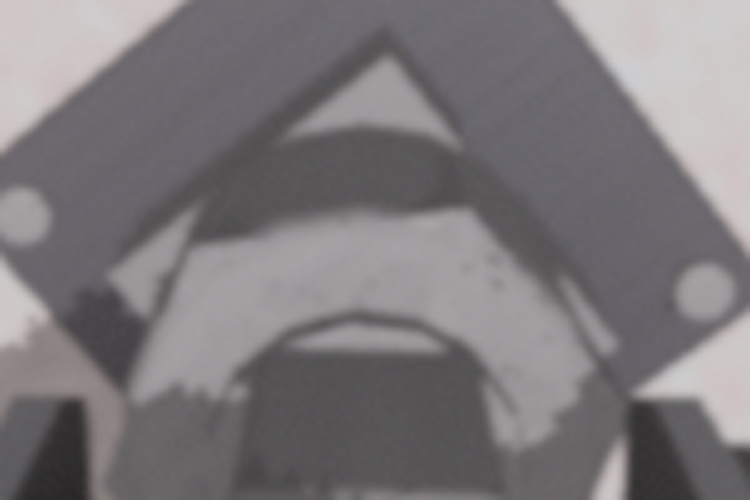

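```bash
python3 -m pendant '[[0,0,0,0,0,0,0.8],[0,-0.4,0,0,0,-1,0.8],[0,-0.4,0,0,0,-2,0.8],[0,0,0,0,0,-2.5,0.8],[0,0,0,0,0,-2.5,0.8],[0,0,0,0,0,-2.5,0.8],[0,0,0,0,0,-1.5,0.8],[0,0,0,0,0,0,0.8]]'
python3 - <<'E'
from h import *
plan([.50,-.28,.25],-78.6)
cs=arm.get_calibration('side')
for n,u,v in [('ring',296,192),('marker',301,268),('small tip',257,111),('small end',295,118)]: print(n,ray(cs,u,v,0).round(3))
E
```

```text
time: 15.28
tcp_pos: [0.5558, 0.0017, 0.2488]
orientation: [0.965, -0.261, 0.001, -0.003]
force: [0.3, -0.0, -0.2]
grip_width: 0.0772
t 15.28 tcp [0.5558 0.0017 0.2488] F [ 0.3 -0.  -0.2] T [-0.05  0.01  0.01] w 0.0772 q [-0.18  0.02  1.87  0.01  1.24  1.91]
 toolz [ 0.004  0.005 -1.   ] tooly ang -120.25
 shift cm tool [ 9.37 27.15 -0.29] |d| 28.72
 levelling turn deg [-0.38 -0.05 -0.  ]
 rz deg -41.65 world yaw 41.65
ring [ 0.377 -0.116  0.   ]
marker [0.355 0.116 0.   ]
small tip [ 0.52  -0.455 -0.   ]
small end [ 0.393 -0.431  0.   ]
```

```bash
python3 -m pendant '[[-0.3,0,0,1.6,4.6,0,0.5],[0,0,0,1.6,4.6,0,0.5],[0,0,0,1.6,4.6,0,0.5],[0,0,0,1.6,4.6,0,0.5],[0,0,0,1.6,4.6,0,0.5],[0,0,0,1.2,3.6,0,0.5],[0,0,-10.4,0,0,0,0.5],[0,0,-10.4,0,0,0,0.5],[0,0,-10.4,0,0,0,0.5],[0,0,-10.4,0,0,0,0.5],[0,0,0,0,0,0,0.5]]'
python3 - <<'E'
from h import *
import pickle
plan([.53,-.297,.20],-78.6)
c=snap('wrist','pics/w11.png',None,1.5);pickle.dump(c,open('c11.pkl','wb'))
snap('side','pics/s11.png',(185,160,80,80),8)
E
```

```text
time: 16.65
tcp_pos: [0.4941, -0.2802, 0.2321]
orientation: [0.994, 0.11, -0.008, -0.009]
force: [0.0, -0.0, -0.4]
grip_width: 0.0638
t 16.65 tcp [ 0.4941 -0.2802  0.2321] F [ 0.  -0.  -0.4] T [ 0.03  0.02 -0.01] w 0.0638 q [-0.69  0.08  1.85  0.    1.24  0.66]
 toolz [-0.018  0.015 -1.   ] tooly ang -77.41
 shift cm tool [3.19 2.48 3.12] |d| 5.1
 levelling turn deg [-1.08  0.82 -0.  ]
 rz deg 1.19 world yaw -1.19
```

View pics/w11.png

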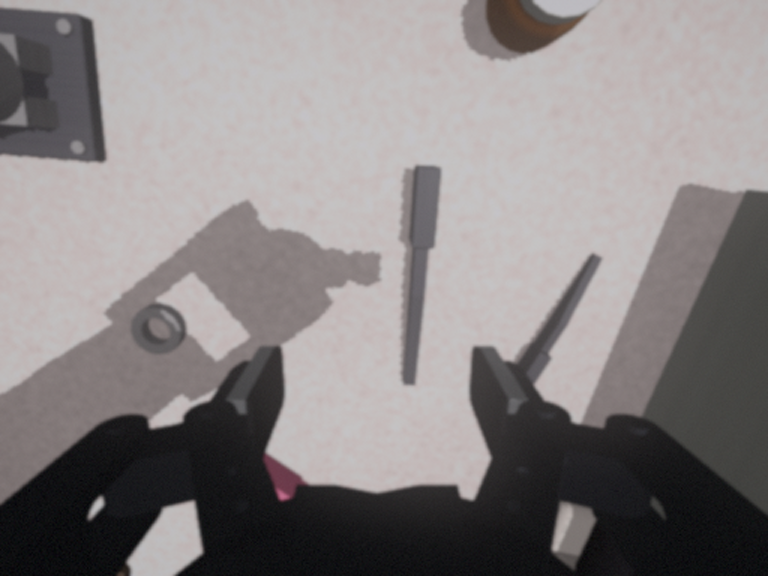

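View pics/s11.png

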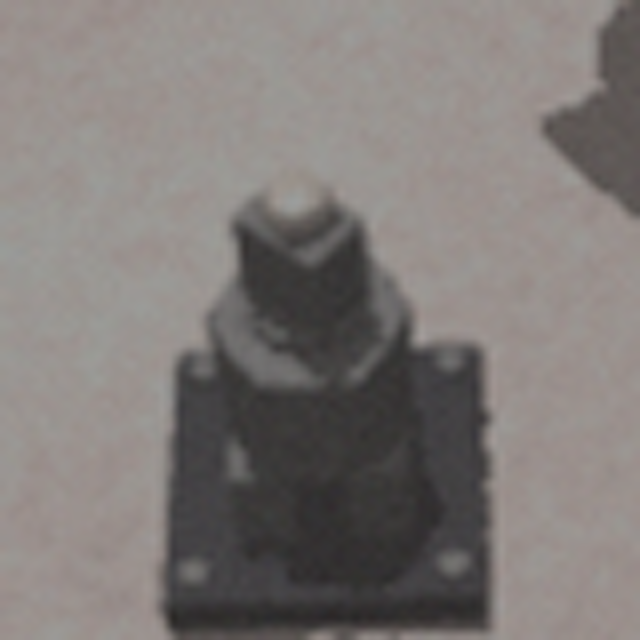

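```bash
python3 -c "
import cv2
a=cv2.imread('pics/w11.png');cv2.imwrite('pics/w11b.png',cv2.resize(a[155:395,375:465],None,fx=2.5,fy=2.5,interpolation=cv2.INTER_CUBIC))"
```

```text
(no output)
```

View pics/w11b.png

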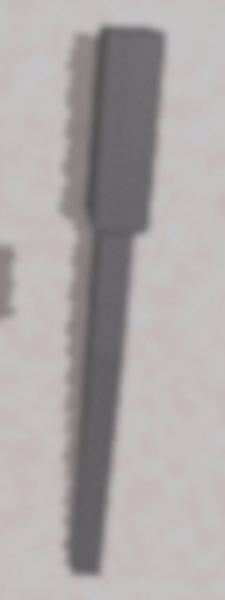

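Run:
```python
from h import *
import pickle; c=pickle.load(open('c11.pkl','rb'))
W=lambda u,v,z: ray(c,(375+u/2.5)/1.5,(155+v/2.5)/1.5,z)[:2]
a=[W(106,30,.034),W(163,32,.034),W(147,230,.034),W(98,231,.034)]
print(np.round(a,4)); fe=(a[0]+a[1])/2; ne=(a[2]+a[3])/2; tip=W(85,570,.008)
print('fe',fe,'ne',ne,'tip',tip,'len',np.linalg.norm(fe-ne),np.linalg.norm(tip-fe))
d=(tip-fe);print('ang tip-fe',np.degrees(np.arctan2(d[1],d[0]))); e=(ne-fe);print('block ang',np.degrees(np.arctan2(e[1],e[0])))
print('origin mid',(fe+ne)/2, 'from tip',tip-d/np.linalg.norm(d)*.16,'from fe',fe+d/np.linalg.norm(d)*.03)
```

```text
[[ 0.56   -0.2911]
 [ 0.563  -0.3069]
 [ 0.5068 -0.317 ]
 [ 0.5033 -0.3029]]
fe [ 0.56153103 -0.29900267] ne [ 0.50503498 -0.3099441 ] tip [ 0.37832503 -0.33091212] len 0.05754579760459374 0.185964112561943
ang tip-fe -170.11976228856886
block ang -169.03936955827788
origin mid [ 0.53328301 -0.30447338] from tip [ 0.53595201 -0.30345783] from fe [ 0.53197598 -0.30415034]
```

Run:
```python
from h import *
plan([.5335,-.304,.11],-79.7)
```

```text
t 16.75 tcp [ 0.4942 -0.2802  0.2324] F [-0.2  0.4  0.2] T [-0.02 -0.03  0.02] w 0.064 q [-0.69  0.08  1.85  0.    1.24  0.66]
 toolz [-0.018  0.015 -1.   ] tooly ang -77.46
 shift cm tool [ 3.49  3.4  12.13] |d| 13.08
 levelling turn deg [-1.06  0.81 -0.  ]
 rz deg 2.24 world yaw -2.24
```

```bash
python3 -m pendant '[[-1,0.8,2.2,1.2,1.2,2.5,0.5],[0,0,0,1.2,1.2,2.5,0.5],[0,0,0,0.8,0.8,2.5,0.5],[0,0,0,0,0,2.5,0.5],[0,0,0,0,0,1,0.5],[0,0,0,0,0,0,0.5],[0,0,0,0,0,0,0.5]]'
python3 - <<'E'
from h import *
import pickle
plan([.5335,-.304,.036],-79.7)
c=snap('wrist','pics/w12.png',None,1.5);pickle.dump(c,open('c12.pkl','wb'))
E
```

```text
time: 17.62
tcp_pos: [0.5334, -0.3062, 0.1201]
orientation: [0.997, 0.083, 0.001, 0.001]
force: [0.5, 1.1, -0.5]
grip_width: 0.0642
t 17.62 tcp [ 0.5334 -0.3062  0.1201] F [ 0.5  1.1 -0.5] T [0.02 0.05 0.03] w 0.0642 q [-0.69  0.29  1.82  0.    1.03  0.72]
 toolz [ 0.002 -0.001 -1.   ] tooly ang -80.46
 shift cm tool [ 0.03 -0.23  8.41] |d| 8.41
 levelling turn deg [ 0.11 -0.11 -0.  ]
 rz deg -0.76 world yaw 0.76
```

View pics/w12.png

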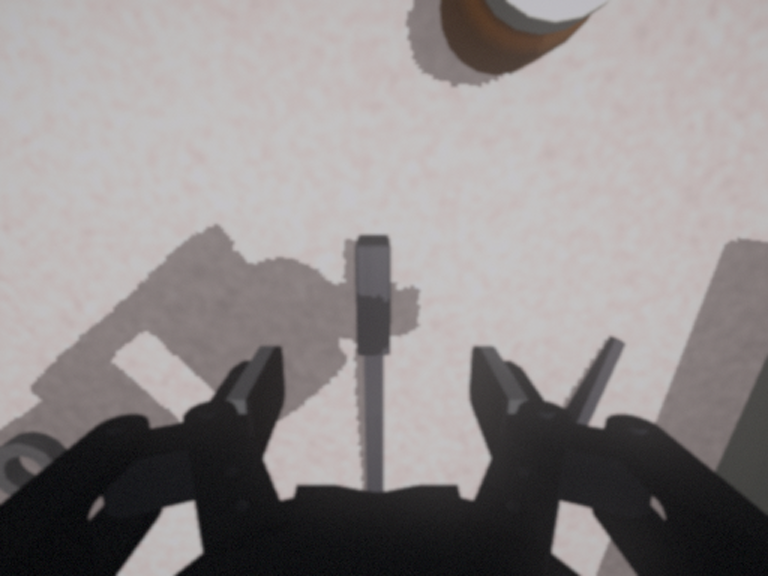

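Run:
```python
from h import *
import pickle; c=pickle.load(open('c12.pkl','rb'))
W=lambda u,v,z: ray(c,u/1.5,v/1.5,z)[:2]
fe=W(374,246,.034); ne=W(373,354,.034); b=W(375,488,.02)
print(fe,ne,(fe+ne)/2,np.linalg.norm(fe-ne)); 
for d in (ne-fe,b-fe): print(np.degrees(np.arctan2(d[1],d[0])))
m=(fe+ne)/2
plan([*m,.036],np.degrees(np.arctan2(*(ne-fe)[::-1]))+90)
```

```text
[ 0.56223257 -0.2999402 ] [ 0.50566861 -0.30877967] [ 0.53395059 -0.30435993] 0.05725048109632038
-171.1180098611063
-170.38433011090746
t 17.68 tcp [ 0.5334 -0.3063  0.1203] F [-0.   0.5  0.3] T [0.02 0.   0.01] w 0.064 q [-0.69  0.29  1.82  0.    1.03  0.72]
 toolz [ 0.002 -0.002 -1.   ] tooly ang -80.46
 shift cm tool [ 0.07 -0.2   8.43] |d| 8.43
 levelling turn deg [ 0.12 -0.12 -0.  ]
 rz deg 0.66 world yaw -0.66
```

```bash
python3 -m pendant '[[0.1,-0.1,0,0.07,-0.2,2.2,0.5],[0,0,0,0,0,2.5,0.5],[0,0,0,0,0,2.2,0.5],[0,0,0,0,0,1.5,0.5],[0,0,0,0,0,0.3,0.5],[0,0,0,0,0,0,0.5]]'
python3 - <<'E'
from h import *
plan([.534,-.3043,.022],-80.6)
E
```

```text
time: 18.42
tcp_pos: [0.5348, -0.3043, 0.03]
orientation: [0.997, 0.083, 0.001, 0.001]
force: [-0.1, -0.9, 0.2]
grip_width: 0.0645
t 18.43 tcp [ 0.5348 -0.3043  0.03  ] F [-0.1 -0.9  0.2] T [0.   0.03 0.03] w 0.0645 q [-0.68  0.42  1.85  0.    0.87  0.72]
 toolz [ 0.003 -0.002 -1.   ] tooly ang -80.49
 shift cm tool [-0.08 -0.01  0.8 ] |d| 0.8
 levelling turn deg [ 0.16 -0.15 -0.  ]
 rz deg 0.11 world yaw -0.11
```

```bash
python3 -m pendant '[[0.15,-0.15,0,-0.08,0,0.5,0.5],[0,0,0,0,0,0.3,0.5],[0,0,0,0,0,0,0],[0,0,0,0,0,0,-0.6],[0,0,0,0,0,0,-1],[0,0,0,0,0,0,-1],[0,0,0,0,0,0,-1]]' 100
python3 - <<'E'
from h import *
plan([.534,-.3043,.15],-80.6)
snap('wrist','pics/w13.png',None,1.3)
E
```

```text
time: 19.3
tcp_pos: [0.5355, -0.3056, 0.0242]
orientation: [0.997, 0.083, 0.002, 0.002]
force: [-0.6, -0.8, -0.8]
grip_width: 0.0161
t 19.3 tcp [ 0.5355 -0.3056  0.0242] F [-0.6 -0.8 -0.8] T [ 0.04 -0.02 -0.05] w 0.0161 q [-0.68  0.43  1.85 -0.    0.86  0.72]
 toolz [ 0.004 -0.003 -1.   ] tooly ang -80.49
 shift cm tool [ -0.08  -0.11 -12.58] |d| 12.58
 levelling turn deg [ 0.22 -0.18 -0.  ]
 rz deg 0.11 world yaw -0.11
```

View pics/w13.png

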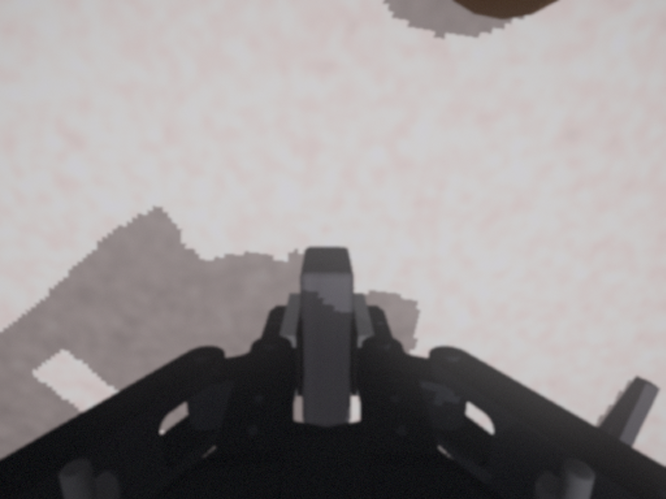

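Run:
```python
from h import *
c=arm.get_calibration('wrist'); s,R=st(); M=R.as_matrix(); Rc=np.array(c['R']);o=-Rc.T@np.array(c['t'])
A=Rc@M; off=M.T@(o-s['tcp_pos'])
def cal(p,q):
    m=Ro.from_quat(q).as_matrix(); r=A@m.T; return dict(c,R=r,t=-r@(np.array(p)+m@off))
k=cal([0.5533,0.0034,0.1207],[1.0,-0.016,0.003,0.001])
P=[ray(k,170+u/4,120+v/4,.016)[:2] for u,v in [(43,108),(525,22),(588,478)]]
print(np.round(P,4)); ang=lambda a,b: np.degrees(np.arctan2(*(b-a)[::-1]))
print(ang(P[0],P[1]),ang(P[1],P[2]),(P[0]+P[2])/2, [np.linalg.norm(P[i]-P[i+1]) for i in (0,1)])
k=cal([.5557,.0024,.1218],[0.965,-0.261,0.007,-0.001])
Q=[ray(k,180+u/5,150+v/5,.016)[:2] for u,v in [(22,215),(703,292)]]
print('bolts',np.round(Q,4),ang(Q[0],Q[1]))
import pickle
c11=pickle.load(open('c11.pkl','rb'))
Q=[ray(c11,u/1.5,v/1.5,.016)[:2] for u,v in [(64,27),(78,147)]]
print('bolts w11',np.round(Q,4),ang(Q[0],Q[1]))
```

```text
t 19.35 tcp [ 0.5355 -0.3056  0.0242] F [-0.5 -0.5 -0.9] T [0.03 0.02 0.02] w 0.0164 q [-0.68  0.43  1.85 -0.    0.86  0.72]
 toolz [ 0.004 -0.003 -1.   ] tooly ang -80.49
[[ 0.595   0.0572]
 [ 0.6084 -0.0369]
 [ 0.5123 -0.0517]]
-81.908746789531 -171.24723760090922 [0.55365311 0.00277032] [np.float64(0.09504473954072479), np.float64(0.09717010177680557)]
bolts [[ 0.5862  0.0492]
 [ 0.5179 -0.0415]] -126.96086206587346
bolts w11 [[ 0.5977 -0.0298]
 [ 0.5186 -0.0412]] -171.76962054103527
```

```bash
python3 -m pendant '[[0,0,0,0,0,-1.5,-1],[0,0,0,0,0,-2.5,-1],[0,0,0,0,0,-2.5,-1],[0,0,0,0,0,-1.5,-1],[0,0,0,1.6,-2.7,0,-1],[0,0,0,1.6,-2.7,0,-1],[0,0,0,1.6,-2.7,0,-1],[0,0,0,0,0,0,-1]]'
python3 - <<'E'
from h import *
plan([.582,-.200,.10],-171.9)
E
```

```text
time: 20.35
tcp_pos: [0.569, -0.2149, 0.1089]
orientation: [0.997, 0.082, 0.002, 0.001]
force: [-0.4, -0.5, -2.3]
grip_width: 0.017
t 20.35 tcp [ 0.569  -0.2149  0.1089] F [-0.4 -0.5 -2.3] T [-0.   -0.12 -0.01] w 0.017 q [-0.53  0.29  1.85  0.    1.    0.88]
 toolz [ 0.004 -0.002 -1.   ] tooly ang -80.63
 shift cm tool [ 1.53 -1.26  0.89] |d| 2.17
 levelling turn deg [ 0.13 -0.19 -0.  ]
 rz deg -88.73 world yaw 88.73
```

```bash
python3 -m pendant '[[0.1,-0.1,10.5,0,0,0,-1],[0,0,10.5,0,0,0,-1],[0,0,10.5,0,0,0,-1],[0,0,10.5,0,0,0,-1],[0,0,10.5,0,0,0,-1],[0,0,10.5,0,0,0,-1],[0,0,10.5,0,0,0,-1],[0,0,6,0,0,0,-1],[0,0,0,0,0,0,-1],[0,0,0,0,0,0,-1]]'
python3 - <<'E'
from h import *
plan([.582,-.200,.10],-171.9)
E
```

```text
time: 21.6
tcp_pos: [0.5651, -0.2215, 0.109]
orientation: [0.808, -0.589, 0.0, 0.002]
force: [0.4, 0.1, -2.7]
grip_width: 0.0163
t 21.6 tcp [ 0.5651 -0.2215  0.109 ] F [ 0.4  0.1 -2.7] T [-0.08 -0.03 -0.02] w 0.0163 q [-0.54  0.29  1.85 -0.01  1.01  2.29]
 toolz [-0.002 -0.004 -1.   ] tooly ang -162.13
 shift cm tool [-1.53 -2.28  0.89] |d| 2.88
 levelling turn deg [ 0.21 -0.18  0.  ]
 rz deg 9.77 world yaw -9.77
```

```bash
python3 -m pendant '[[0.2,-0.2,9.5,0,0,0,-1],[0,0,0,0,0,0,-1],[0,0,0,0,0,0,-1]]'
python3 - <<'E'
from h import *
plan([.582,-.205,.05],-171.9)
E
```

```text
time: 21.98
tcp_pos: [0.5646, -0.2221, 0.1089]
orientation: [0.758, -0.653, -0.0, 0.0]
force: [-0.7, 1.0, -2.6]
grip_width: 0.0161
t 21.98 tcp [ 0.5646 -0.2221  0.1089] F [-0.7  1.  -2.6] T [-0.13 -0.02 -0.01] w 0.0161 q [-0.54  0.29  1.85 -0.    1.01  2.45]
 toolz [-0.001 -0.    -1.   ] tooly ang -171.5
 shift cm tool [-1.43 -1.97  5.89] |d| 6.38
 levelling turn deg [ 0.04 -0.   -0.  ]
 rz deg 0.4 world yaw -0.4
```

```bash
python3 -m pendant '[[0,0,0.4,-0.7,-1,1.5,-1],[0,0,0,-0.7,-1,2,-1],[0,0,0,0,0,2,-1],[0,0,0,0,0,0.3,-1],[0,0,0,0,0,0,-1]]'
python3 - <<'E'
from h import *
import pickle
plan([.582,-.203,.0415],-171.9)
snap('side','pics/s14.png',(180,130,110,120),5)
snap('scene','pics/sc14.png',(190,150,110,110),6)
E
```

```text
time: 22.6
tcp_pos: [0.583, -0.2034, 0.046]
orientation: [0.757, -0.654, -0.001, 0.0]
force: [-0.5, -0.8, -2.0]
grip_width: 0.0162
t 22.6 tcp [ 0.583  -0.2034  0.046 ] F [-0.5 -0.8 -2. ] T [-0.13 -0.02  0.03] w 0.0162 q [-0.5   0.4   1.84 -0.    0.91  2.5 ]
 toolz [-0.002  0.001 -1.   ] tooly ang -171.65
 shift cm tool [-0.06  0.09  0.45] |d| 0.46
 levelling turn deg [0.13 0.07 0.  ]
 rz deg 0.25 world yaw -0.25
```

View pics/s14.png

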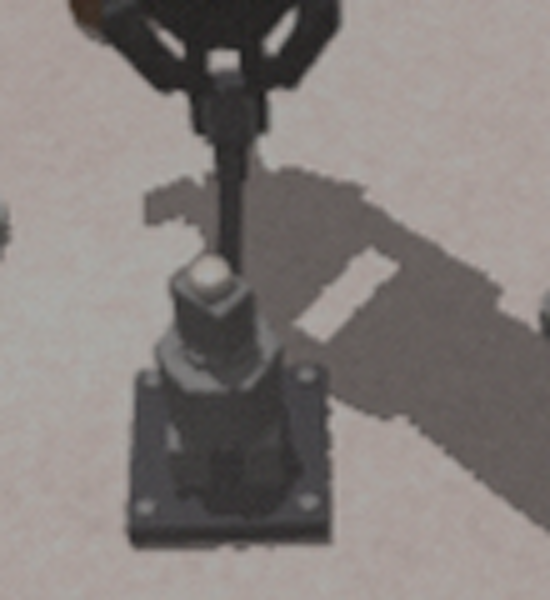

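View pics/sc14.png

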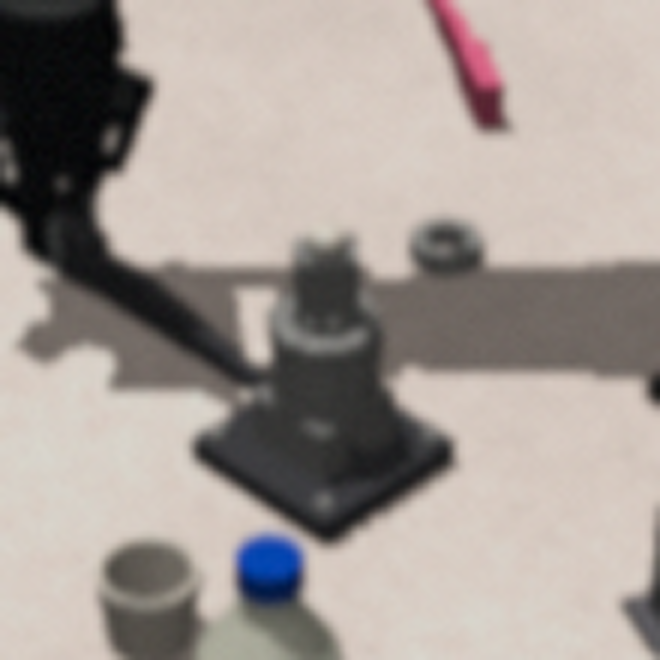

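Run:
```python
from h import *
c=arm.get_calibration('side')
W=lambda u,v,z: ray(c,180+u/5,130+v/5,z)[:2]
B=[W(150,378,.016),W(308,375,.016),W(310,502,.016),W(146,507,.016)]
ctr=np.mean(B,0); d=(B[0]+B[1]-B[2]-B[3]); d/=np.linalg.norm(d)
print('ctr',ctr,'slot ang',np.degrees(np.arctan2(-d[1],-d[0])))
n=np.array([-d[1],d[0]])
und=.046-.0242
for name,u,v,z in [('blade x~35',231.5,158,und+.026),('blade',229.5,240,und+.022),('block back top',222,76,und+.034),('block front top',231,118,und+.034)]:
    p=W(u,v,z); print(name,p.round(4),'lat',(n@(p-ctr)*1000).round(2),'dist',(d@(p-ctr)).round(4))
s,R=st(); 
S=np.array([.5530,.0037]); u=np.array([np.cos(np.radians(98.1)),np.sin(np.radians(98.1))]); nn=np.array([u[1],-u[0]])
print('tcp lat (socket x)',nn@(s['tcp_pos'][:2]-S)*1000,'dist',u@(s['tcp_pos'][:2]-S))
```

```text
ctr [0.55073534 0.00168251] slot ang 98.77083737575607
blade x~35 [ 0.5738 -0.1653] lat -2.71 dist 0.1685
blade [ 0.566  -0.1084] lat -1.68 dist 0.1111
block back top [ 0.5877 -0.2216] lat 2.45 dist 0.2263
block front top [ 0.5772 -0.1884] lat -2.83 dist 0.1919
t 22.7 tcp [ 0.5831 -0.2036  0.0466] F [ 0.3 -0.3 -2.7] T [-0.11 -0.06 -0.05] w 0.0166 q [-0.5   0.4   1.84 -0.    0.91  2.5 ]
 toolz [-0.002  0.    -1.   ] tooly ang -171.67
tcp lat (socket x) 0.6117447489094544 dist -0.2095005372378598
```

```bash
python3 -m pendant '[[0.1,0.05,0.2,0,0,0.4,-1],[0,0,0,-0.5,0,0.05,-1],[0,0,0,-0.5,0,0,-1],[0,0,0,0,0,0,-1]]'
python3 - <<'E'
from h import *
def rel():
    s,R=st(); S=np.array([.5530,.0037]); u=np.array([np.cos(np.radians(98.1)),np.sin(np.radians(98.1))]); nn=np.array([u[1],-u[0]])
    print('lat mm',(nn@(s['tcp_pos'][:2]-S)*1000).round(2),'tip past axis',((u@(s['tcp_pos'][:2]-S)+.1613)*1000).round(1)); M=R.as_matrix(); print('F tool',(M.T@s['force']).round(1),'T tool',(M.T@s['ft_torque']).round(2))
rel(); plan([.582,-.203,.041],-171.9)
E
cat >> h.py <<'E'
def rel():
    s,R=st(); S=np.array([.5530,.0037]); u=np.array([np.cos(np.radians(98.1)),np.sin(np.radians(98.1))]); nn=np.array([u[1],-u[0]])
    print('lat mm',(nn@(s['tcp_pos'][:2]-S)*1000).round(2),'tip past axis',((u@(s['tcp_pos'][:2]-S)+.1613)*1000).round(1)); M=R.as_matrix(); print('F tool',(M.T@s['force']).round(1),'T tool',(M.T@s['ft_torque']).round(2))
    ax=np.cross(M[:,2],[0,0,-1]); print('level',np.degrees(M.T@ax).round(2),'rz',(((np.degrees(np.arctan2(M[1,1],M[0,1]))+171.9+90)%180)-90).round(2))
E
```

```text
time: 23.2
tcp_pos: [0.5825, -0.1939, 0.044]
orientation: [0.755, -0.655, 0.002, -0.0]
force: [-0.6, 0.1, -2.5]
grip_width: 0.0164
t 23.2 tcp [ 0.5825 -0.1939  0.044 ] F [-0.6  0.1 -2.5] T [-0.16  0.03  0.01] w 0.0164 q [-0.49  0.39  1.85 -0.    0.89  2.51]
 toolz [ 0.003 -0.002 -1.   ] tooly ang -171.91
lat mm 1.37 tip past axis -38.5
F tool [-0.2  0.6  2.5] T tool [-0.06  0.15 -0.02]
t 23.2 tcp [ 0.5825 -0.1939  0.044 ] F [-0.6  0.1 -2.5] T [-0.16  0.03  0.01] w 0.0164 q [-0.49  0.39  1.85 -0.    0.89  2.51]
 toolz [ 0.003 -0.002 -1.   ] tooly ang -171.91
 shift cm tool [0.89 0.18 0.3 ] |d| 0.96
 levelling turn deg [-0.18 -0.14 -0.  ]
 rz deg -0.01 world yaw 0.01
```

```bash
python3 -m pendant '[[-0.15,-0.1,0,0,0.08,0.25,-1],[0,0,0,-0.5,0,0,-1],[0,0,0,-0.5,0,0,-1],[0,0,0,0,0,0,-1]]'; python3 -c "
from h import *
rel()
snap('side','pics/s15.png',(195,170,70,70),8)"
```

```text
time: 23.7
tcp_pos: [0.5802, -0.1834, 0.0414]
orientation: [0.755, -0.655, 0.0, -0.0]
force: [-0.8, 0.2, -1.7]
grip_width: 0.0164
t 23.7 tcp [ 0.5802 -0.1834  0.0414] F [-0.8  0.2 -1.7] T [-0.13  0.   -0.  ] w 0.0164 q [-0.47  0.39  1.86 -0.    0.89  2.53]
 toolz [ 0.001 -0.001 -1.   ] tooly ang -171.9
lat mm 0.61 tip past axis -27.7
F tool [-0.3  0.8  1.7] T tool [-0.02  0.13  0.  ]
level [-0.03 -0.03 -0.  ] rz -0.0
```

View pics/s15.png

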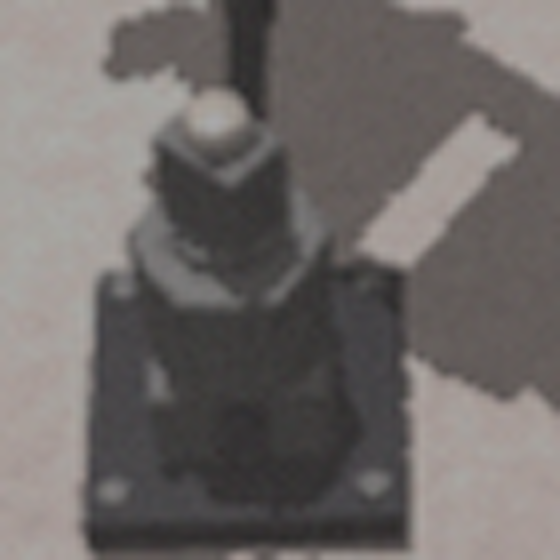

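```bash
python3 -m pendant '[[0,0,0,-0.4,0,0,-1],[0,0,0,-0.4,0,0,-1],[0,0,0,0,0,0,-1]]'; python3 -c "
from h import *
rel()"
```

```text
time: 24.12
tcp_pos: [0.5792, -0.1752, 0.0415]
orientation: [0.755, -0.655, 0.001, -0.0]
force: [-0.3, 0.2, -1.9]
grip_width: 0.0163
t 24.12 tcp [ 0.5792 -0.1752  0.0415] F [-0.3  0.2 -1.9] T [-0.12  0.    0.01] w 0.0163 q [-0.46  0.38  1.87 -0.    0.89  2.54]
 toolz [ 0.001 -0.001 -1.   ] tooly ang -171.91
lat mm 0.73 tip past axis -19.5
F tool [-0.2  0.2  1.9] T tool [-0.02  0.12 -0.01]
level [-0.05 -0.05  0.  ] rz -0.01
```

Tip is inside the slot without resistance (step 2 window). Continue.

```bash
python3 -m pendant '[[0,0,0,-0.5,0.03,0,-1],[0,0,0,-0.5,0,0,-1],[0,0,0,-0.5,0,0,-1],[0,0,0,0,0,0,-1]]'; python3 -c "
from h import *
rel()"
```

```text
time: 24.62
tcp_pos: [0.5765, -0.1592, 0.0415]
orientation: [0.755, -0.655, 0.001, -0.0]
force: [0.1, -0.3, -1.6]
grip_width: 0.0162
t 24.62 tcp [ 0.5765 -0.1592  0.0415] F [ 0.1 -0.3 -1.6] T [-0.15 -0.02 -0.01] w 0.0162 q [-0.44  0.37  1.89 -0.    0.88  2.56]
 toolz [ 0.001 -0.001 -1.   ] tooly ang -171.91
lat mm 0.36 tip past axis -3.3
F tool [ 0.3 -0.1  1.6] T tool [-0.    0.15  0.01]
level [-0.05 -0.05 -0.  ] rz -0.01
```

```bash
python3 -m pendant '[[0,0,0,-0.6,0,0,-1],[0,0,0,-0.6,0,0,-1],[0,0,0,-0.6,0,0,-1],[0,0,0,0,0,0,-1]]'; python3 -c "
from h import *
rel()"
```

```text
time: 25.12
tcp_pos: [0.5737, -0.1401, 0.0413]
orientation: [0.755, -0.655, 0.001, 0.0]
force: [-0.1, 0.3, -2.8]
grip_width: 0.0163
t 25.12 tcp [ 0.5737 -0.1401  0.0413] F [-0.1  0.3 -2.8] T [-0.18  0.01 -0.01] w 0.0163 q [-0.41  0.36  1.91 -0.    0.88  2.59]
 toolz [ 0.001 -0.001 -1.   ] tooly ang -171.88
lat mm 0.28 tip past axis 16.1
F tool [-0.3  0.1  2.8] T tool [-0.04  0.17  0.01]
level [-0.04 -0.06  0.  ] rz 0.02
```

```bash
python3 -m pendant '[[0,0,0,-0.4,0,0.05,-1],[0,0,0,-0.5,0,0.05,-1],[0,0,0,-0.5,0,0.05,-1]]'; python3 -c "
from h import *
rel()"
```

```text
time: 25.5
tcp_pos: [0.5738, -0.1307, 0.0414]
orientation: [0.757, -0.654, 0.007, 0.002]
force: [0.7, -15.8, -2.3]
grip_width: 0.0163
t 25.5 tcp [ 0.5738 -0.1307  0.0414] F [  0.7 -15.8  -2.3] T [-2.31 -0.03  0.3 ] w 0.0163 q [-0.39  0.35  1.92 -0.01  0.86  2.61]
 toolz [ 0.007 -0.012 -1.   ] tooly ang -171.65
lat mm 1.67 tip past axis 25.3
F tool [15.7  1.7  2.5] T tool [-0.3   2.28 -0.32]
level [-0.28 -0.76  0.  ] rz 0.25
```

```bash
python3 -m pendant '[[-0.2,-0.5,0.2,-0.7,0.08,-0.05,-1],[-0.1,-0.3,0,-0.8,0.05,0,-1],[0,-0.3,0,-0.8,0.05,0,-1]]'; python3 -c "
from h import *
rel()"
```

```text
time: 25.88
tcp_pos: [0.5757, -0.1287, 0.0466]
orientation: [0.761, -0.649, 0.02, 0.008]
force: [1.2, -23.3, -6.3]
grip_width: 0.0159
t 25.88 tcp [ 0.5757 -0.1287  0.0466] F [  1.2 -23.3  -6.3] T [-3.69 -0.16  0.26] w 0.0159 q [-0.38  0.34  1.92 -0.04  0.85  2.63]
 toolz [ 0.02  -0.039 -0.999] tooly ang -170.89
lat mm 3.8 tip past axis 27.1
F tool [22.9  2.6  7.2] T tool [-0.41  3.67 -0.32]
level [-0.79 -2.39  0.  ] rz 1.01
```

```bash
python3 -m pendant '[[-0.5,-1.5,0.6,0,0.2,0.4,-1],[-0.3,-1,0.4,0,0.1,0.3,-1],[0,-0.3,0,0,0,0.1,-1]]'; python3 -c "
from h import *
rel()"
```

```text
time: 26.25
tcp_pos: [0.573, -0.131, 0.0394]
orientation: [0.755, -0.656, -0.003, -0.002]
force: [-2.5, -0.6, 3.5]
grip_width: 0.0163
t 26.25 tcp [ 0.573  -0.131   0.0394] F [-2.5 -0.6  3.5] T [-0.29  0.39  0.15] w 0.0163 q [-0.4   0.36  1.91  0.01  0.88  2.6 ]
 toolz [-0.001  0.007 -1.   ] tooly ang -171.98
lat mm 0.81 tip past axis 25.1
F tool [ 0.2  2.5 -3.5] T tool [-0.43  0.23 -0.14]
level [0.01 0.43 0.  ] rz -0.08
```

```bash
python3 -m pendant '[[0,0,0,-0.5,0.05,0.1,-1],[-0.1,-0.9,0,-0.7,0.1,0.2,-1]]'; python3 -c "
from h import *
rel()"
```

```text
time: 26.5
tcp_pos: [0.5746, -0.1269, 0.0403]
orientation: [0.758, -0.653, 0.002, -0.004]
force: [1.4, -21.0, -3.9]
grip_width: 0.0163
t 26.5 tcp [ 0.5746 -0.1269  0.0403] F [  1.4 -21.   -3.9] T [-3.63 -0.24  0.23] w 0.0163 q [-0.39  0.35  1.92  0.01  0.87  2.6 ]
 toolz [ 0.008  0.003 -1.   ] tooly ang -171.5
lat mm 3.0 tip past axis 29.0
F tool [20.9  1.7  3.9] T tool [-0.3   3.62 -0.26]
level [-0.48  0.1   0.  ] rz 0.4
```

```bash
python3 -m pendant '[[-0.4,-0.5,0.4,-0.85,0.3,0.15,-1],[-0.2,-0.7,0.2,-0.85,0.2,0.15,-1]]'; python3 -c "
from h import *
rel()"
```

```text
time: 26.75
tcp_pos: [0.5743, -0.1258, 0.0418]
orientation: [0.757, -0.653, 0.01, -0.001]
force: [1.0, -27.4, -5.8]
grip_width: 0.0163
t 26.75 tcp [ 0.5743 -0.1258  0.0418] F [  1.  -27.4  -5.8] T [-4.3  -0.09  0.18] w 0.0163 q [-0.39  0.34  1.92 -0.01  0.85  2.61]
 toolz [ 0.016 -0.012 -1.   ] tooly ang -171.51
lat mm 2.87 tip past axis 30.1
F tool [27.1  3.2  6.1] T tool [-0.54  4.26 -0.25]
level [-0.79 -0.81  0.  ] rz 0.39
```

Run:
```python
from h import *
snap('side','pics/s16.png',(180,130,110,120),5)
snap('scene','pics/sc16.png',(190,150,110,110),6)
snap('wrist','pics/w16.png',None,1)
rel()
```

```text
t 26.9 tcp [ 0.5743 -0.1257  0.0419] F [  1.3 -25.   -5.5] T [-4.02 -0.22  0.14] w 0.0163 q [-0.39  0.34  1.92 -0.01  0.86  2.61]
 toolz [ 0.016 -0.011 -1.   ] tooly ang -171.55
lat mm 2.81 tip past axis 30.2
F tool [24.8  2.5  5.8] T tool [-0.37  4.   -0.2 ]
level [-0.79 -0.76  0.  ] rz 0.35
```

View pics/s16.png

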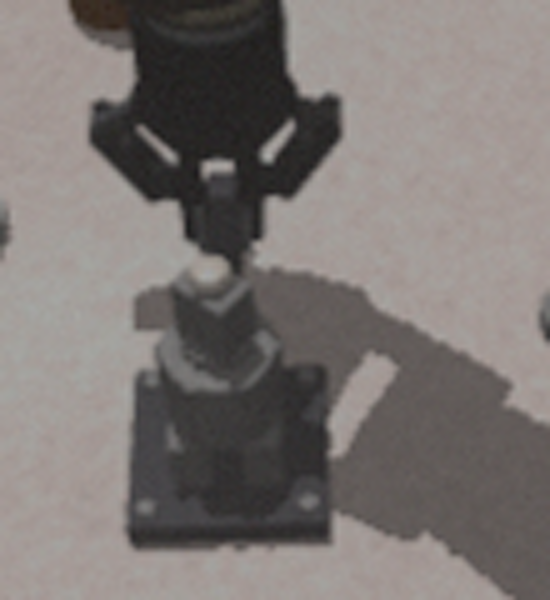

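View pics/sc16.png

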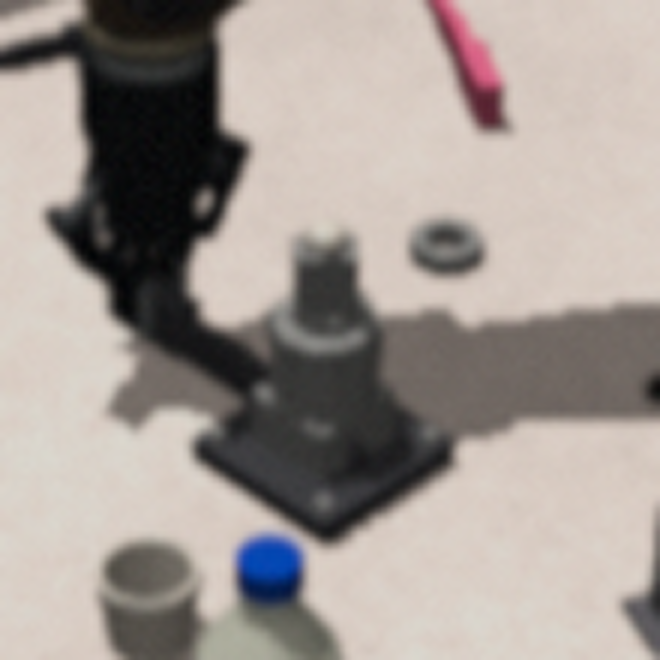

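View pics/w16.png

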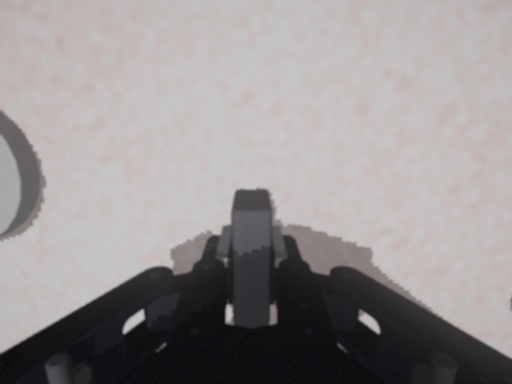

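```bash
python3 -m pendant '[[-0.9,-1.2,0.3,-1.0,0.35,0.2,-1],[-0.4,-0.8,0.2,-1.0,0.3,0.2,-1]]'; python3 -c "
from h import *
rel()"
```

```text
time: 27.15
tcp_pos: [0.5739, -0.1249, 0.0429]
orientation: [0.757, -0.653, 0.011, 0.002]
force: [3.5, -27.8, -5.6]
grip_width: 0.0162
t 27.15 tcp [ 0.5739 -0.1249  0.0429] F [  3.5 -27.8  -5.6] T [-4.43 -0.6   0.01] w 0.0162 q [-0.38  0.34  1.93 -0.01  0.85  2.62]
 toolz [ 0.015 -0.018 -1.   ] tooly ang -171.59
lat mm 2.59 tip past axis 31.0
F tool [27.9  0.6  6.2] T tool [-0.05  4.47 -0.06]
level [-0.69 -1.14  0.  ] rz 0.31
```

```bash
python3 -m pendant '[[-0.8,-2.2,0.3,-0.9,0.35,0.45,-1],[-0.4,-2,0.2,-0.9,0.3,0.4,-1]]'; python3 -c "
from h import *
rel()"
```

```text
time: 27.4
tcp_pos: [0.5737, -0.1233, 0.0399]
orientation: [0.757, -0.654, -0.003, -0.01]
force: [0.3, -21.2, 1.5]
grip_width: 0.0162
t 27.4 tcp [ 0.5737 -0.1233  0.0399] F [  0.3 -21.2   1.5] T [-4.48 -0.29  0.14] w 0.0162 q [-0.39  0.35  1.92  0.03  0.87  2.59]
 toolz [ 0.009  0.019 -1.   ] tooly ang -171.68
lat mm 2.58 tip past axis 32.7
F tool [21.   2.7 -1.9] T tool [-0.37  4.47 -0.18]
level [-0.64  1.02 -0.  ] rz 0.22
```

```bash
python3 -m pendant '[[-0.8,-0.3,0.2,-1,0.35,0.3,-1],[-0.4,-1.2,0.2,-1,0.3,0.3,-1]]'; python3 -c "
from h import *
rel()"
```

```text
time: 27.65
tcp_pos: [0.5737, -0.1204, 0.0408]
orientation: [0.757, -0.654, 0.001, -0.006]
force: [2.6, -27.1, -5.2]
grip_width: 0.0161
t 27.65 tcp [ 0.5737 -0.1204  0.0408] F [  2.6 -27.1  -5.2] T [-3.95 -0.23  0.19] w 0.0161 q [-0.38  0.35  1.92  0.01  0.87  2.6 ]
 toolz [ 0.01   0.008 -1.   ] tooly ang -171.65
lat mm 2.96 tip past axis 35.5
F tool [27.2  1.4  5. ] T tool [-0.35  3.94 -0.23]
level [-0.62  0.38  0.  ] rz 0.25
```

```bash
python3 -m pendant '[[-0.8,-1,0.2,-1,0.5,0.3,-1],[-0.5,-1.2,0.2,-1,0.5,0.3,-1],[-0.5,-1.2,0.2,-1,0.5,0.3,-1]]'; python3 -c "
from h import *
rel()"
```

```text
time: 28.02
tcp_pos: [0.5697, -0.1143, 0.0405]
orientation: [0.754, -0.657, -0.0, -0.012]
force: [5.7, -17.3, -6.6]
grip_width: 0.0164
t 28.02 tcp [ 0.5697 -0.1143  0.0405] F [  5.7 -17.3  -6.6] T [-3.11 -0.86 -0.35] w 0.0164 q [-0.38  0.34  1.94  0.03  0.86  2.6 ]
 toolz [ 0.015  0.018 -1.   ] tooly ang -172.16
lat mm -0.1 tip past axis 42.1
F tool [18.1 -3.1  6.3] T tool [0.43 3.2  0.29]
level [-0.96  0.91 -0.  ] rz -0.26
```

```bash
python3 -m pendant '[[-0.8,-0.2,-0.2,-0.9,0.15,0.2,-1],[-0.4,-0.8,0,-0.9,0.2,0.25,-1],[-0.4,-0.8,0,-0.9,0.2,0.25,-1]]'; python3 -c "
from h import *
rel()"
```

```text
time: 28.4
tcp_pos: [0.569, -0.0991, 0.0399]
orientation: [0.756, -0.655, -0.006, -0.01]
force: [0.2, -5.4, 1.1]
grip_width: 0.0164
t 28.4 tcp [ 0.569  -0.0991  0.0399] F [ 0.2 -5.4  1.1] T [-1.21 -0.17  0.01] w 0.0164 q [-0.36  0.33  1.94  0.03  0.87  2.62]
 toolz [ 0.005  0.023 -1.   ] tooly ang -171.84
lat mm 1.32 tip past axis 57.3
F tool [ 5.3  0.6 -1.2] T tool [-0.    1.22 -0.02]
level [-0.47  1.24  0.  ] rz 0.06
```

```bash
python3 -m pendant '[[-0.4,1,0,-0.5,0.05,0,-1],[0,0.3,0,-0.5,0.05,0.05,-1],[0,0,0,-0.5,0,0.05,-1]]'; python3 -c "
from h import *
rel()"
```

```text
time: 28.78
tcp_pos: [0.568, -0.0845, 0.0413]
orientation: [0.755, -0.655, 0.004, -0.001]
force: [-0.4, -5.8, 1.5]
grip_width: 0.0163
t 28.77 tcp [ 0.568  -0.0845  0.0413] F [-0.4 -5.8  1.5] T [-0.23  0.21  0.14] w 0.0163 q [-0.32  0.32  1.95 -0.    0.86  2.68]
 toolz [ 0.007 -0.004 -1.   ] tooly ang -171.86
lat mm 2.41 tip past axis 71.8
F tool [ 5.7  1.2 -1.5] T tool [-0.24  0.2  -0.14]
level [-0.35 -0.27  0.  ] rz 0.04
```

```bash
python3 -m pendant '[[-0.3,0,0,-0.45,0.08,0,-1],[0,0,0,-0.35,0.08,0,-1],[0,0,0,0,0,0,-1]]'; python3 -c "
from h import *
rel()
snap('side','pics/s17.png',(180,130,110,120),5)"
```

```text
time: 29.15
tcp_pos: [0.5653, -0.0749, 0.0415]
orientation: [0.755, -0.655, 0.002, 0.001]
force: [0.5, -1.6, 1.1]
grip_width: 0.0162
t 29.15 tcp [ 0.5653 -0.0749  0.0415] F [ 0.5 -1.6  1.1] T [ 0.06 -0.01 -0.06] w 0.0162 q [-0.31  0.32  1.96 -0.    0.86  2.69]
 toolz [ 0.002 -0.003 -1.   ] tooly ang -171.87
lat mm 1.12 tip past axis 81.7
F tool [ 1.7 -0.3 -1.1] T tool [ 0.02 -0.06  0.06]
level [-0.1  -0.21 -0.  ] rz 0.03
```

View pics/s17.png

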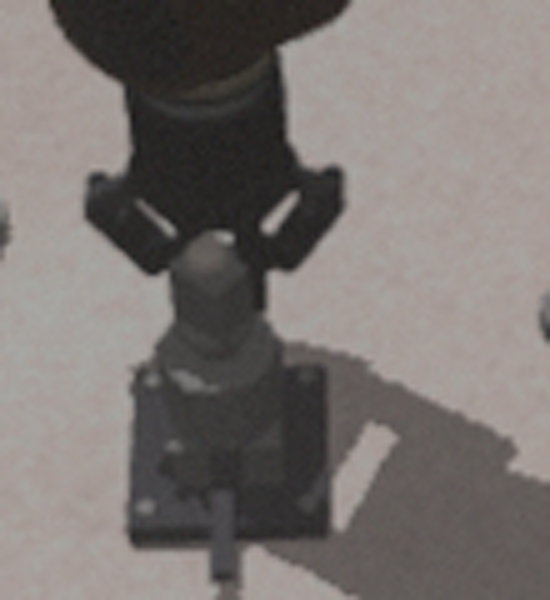

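```bash
python3 -m pendant '[[0,0,0,0,0,0,-0.5],[0,0,0,0,0,0,0],[0,0,0,0,0,0,0],[0,0,0,0,0,0,0]]'
python3 - <<'E'
from h import *
rel()
c=arm.get_calibration('side'); p=ray(c,180+225/5,130+580/5,.016)[:2]; print(p, p-np.array([.5507,.0017]),np.linalg.norm(p-np.array([.5507,.0017])))
E
```

```text
time: 29.7
tcp_pos: [0.5638, -0.0733, 0.0402]
orientation: [0.756, -0.655, -0.0, 0.001]
force: [0.3, -0.2, -0.0]
grip_width: 0.0426
t 29.7 tcp [ 0.5638 -0.0733  0.0402] F [ 0.3 -0.2 -0. ] T [-0.01  0.04  0.05] w 0.0426 q [-0.31  0.32  1.96 -0.    0.86  2.69]
 toolz [-0.002 -0.001 -1.   ] tooly ang -171.83
lat mm -0.15 tip past axis 83.5
F tool [ 0.2 -0.2  0. ] T tool [-0.04  0.01 -0.05]
level [ 0.1  -0.04 -0.  ] rz 0.07
[0.53910035 0.08484182] [-0.01159965  0.08314182] 0.08394708924740696
```

```bash
python3 -m pendant '[[0,0,0,0,0,-1,0],[0,0,0,0,0,-2,0],[0,0,0,0,0,-3,0],[0,0,0,0,0,-3,0],[0,0,0,0,0,-3,0],[0,0,0,0,0,-3,0],[0,0,0,3,0,-2,0],[0,0,0,4,0,0,0],[0,0,0,4,0,0,0],[0,0,0,4,0,0,0],[0,0,0,4,0,0,0],[0,0,0,0,0,0,0]]'
python3 - <<'E'
from h import *
rel()
snap('side','pics/s18.png',None,1.5)
snap('side','pics/s18b.png',(180,130,110,120),5)
snap('scene','pics/sc18.png',(170,130,130,110),6)
import pickle
c=snap('wrist','pics/w18.png',None,1.5);pickle.dump(c,open('c18.pkl','wb'))
E
```

```text
time: 31.2
tcp_pos: [0.5929, -0.2668, 0.227]
orientation: [0.756, -0.654, 0.005, -0.001]
force: [0.3, 0.0, -0.7]
grip_width: 0.0428
t 31.2 tcp [ 0.5929 -0.2668  0.227 ] F [ 0.3  0.  -0.7] T [0.04 0.01 0.02] w 0.0428 q [-0.58  0.24  1.67 -0.    1.22  2.42]
 toolz [ 0.008 -0.006 -1.   ] tooly ang -171.73
lat mm 1.43 tip past axis -112.2
F tool [ 0.  -0.3  0.7] T tool [-0.   -0.05 -0.02]
level [-0.43 -0.38  0.  ] rz 0.17
```

View pics/s18b.png

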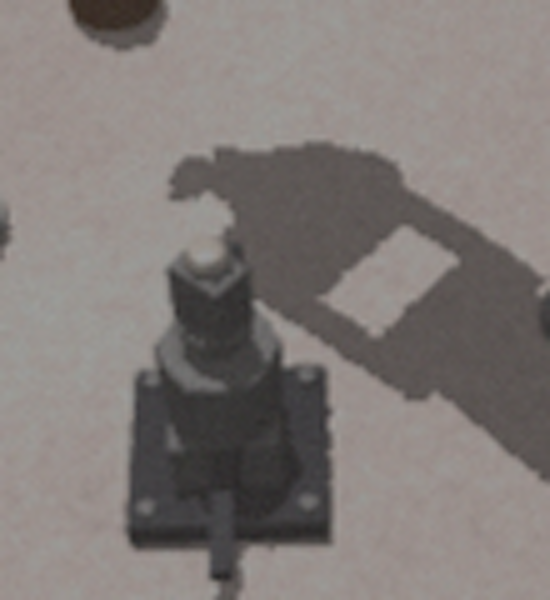

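View pics/sc18.png

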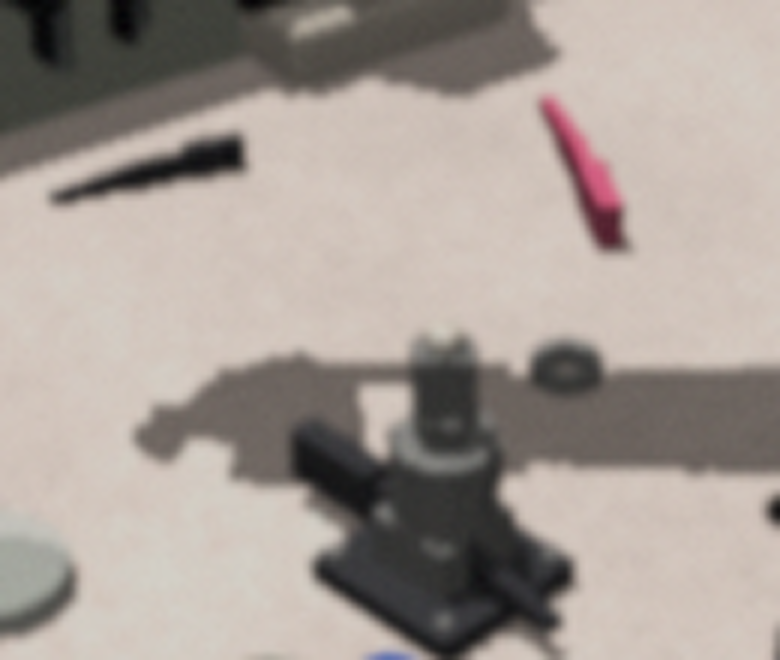

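View pics/s18.png

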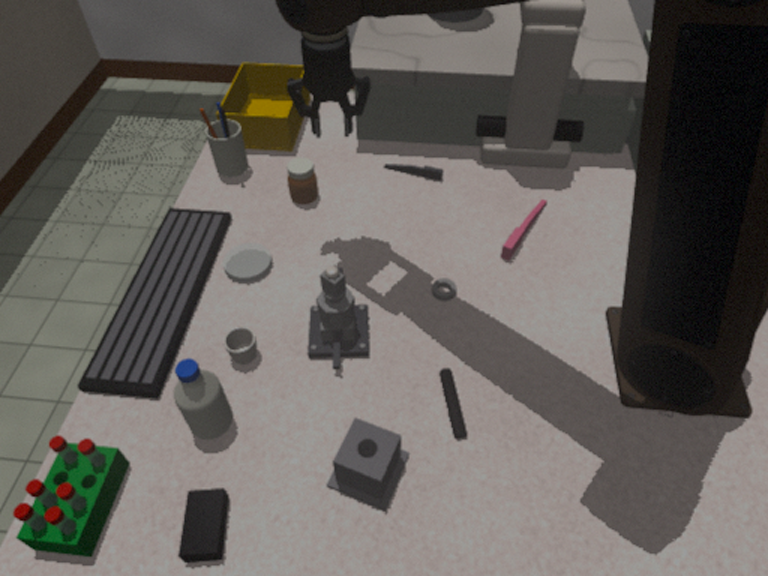

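Run:
```python
from h import *
c=arm.get_calibration('side')
for f in (.028,.042): print(f,proj(c,[.553,.0037,f+.122]))
s=arm.get_state(); print(s['qd'].round(4), s['time'])
print(arm.finish_job())
```

```text
0.028 [220.69145281 183.34720101]
0.042 [220.21995824 179.23080482]
[ 0.0109 -0.0019  0.0063 -0.0026 -0.0025 -0.0015] 31.4
the job is handed in; nothing more can be done
None
```

I seated the pestle, wedged it free with the drift, and handed the job in at 31.4 s. `finish_job` reports no verdict, so what follows rests on my own checks.

**Seating:** I twisted the pestle down through about 93° in total. The push at the end of each call was never above about 22 N (wrist reading plus the pestle's weight). Unloaded, the TCP height put the collar on the rim to within about 0.5 mm. The pestle stayed put when I opened the fingers.

**Wedging:** The drift went in from the socket's −y end.
- It met the foot with the tip about 25 mm past the axis, as expected.
- The pestle came free by about 57 mm.
- The tip ended about 83 mm past the axis, with the origin about 77 mm from it.

**Last views:** The arm had backed off. The pestle looked upright and raised. Its button showed at row 179.0 in the side image, and I predicted 179.2 for a foot at 42 mm. The drift lay in the slot, 0–1 mm above its floor by the TCP height at release. The bystanders were where they started, by eye.

**Disagreements and weak points:**
- The side camera placed objects about 3–4 mm off in x compared with the wrist camera, so I used the wrist camera's values.
- The wedging push peaked at about 28 N along the slot, a little over the stated 25 N for sliding. That load went into the drift, not down onto the nose.
- On the first wedging pushes the tool tilted up to 2.4° and lifted about 5 mm. I levelled it before pushing on.
- The collar gap was only inferred from the TCP height, because the images are too coarse to measure 1.5 mm. I also had no reading of the nose's sink, only the wrist force.

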